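Line up the nut sockets by size on the kitting strip

TASK

Line up the four loose steel sockets by size on the aluminium strip, one standing upright in the middle of each black pad: the smallest on the pad next to the yellow end bar, then getting bigger along the row, with the largest next to the grey end bar. Do not knock any socket over on the way, and do not move the round control module that stands among them.

Things in the scene. Friction and masses are not known exactly. Their poses are not given: they have to be found in the camera images.
- socket_1_mid (a point): smallest of four loose shiny steel nut-driver sockets: an upright round cylinder, 22 mm across and 44 mm tall, with an open dark mouth on top. The point is its centre, half-way up (22 mm above its foot); z is up along its axis.
- socket_2_mid (a point): second smallest of four loose shiny steel nut-driver sockets: an upright round cylinder, 32 mm across and 50 mm tall, with an open dark mouth on top. The point is its centre, half-way up (25 mm above its foot); z is up along its axis.
- socket_3_mid (a point): second largest of four loose shiny steel nut-driver sockets: an upright round cylinder, 42 mm across and 56 mm tall, with an open dark mouth on top. The point is its centre, half-way up (28 mm above its foot); z is up along its axis.
- socket_4_mid (a point): largest of four loose shiny steel nut-driver sockets: an upright round cylinder, 54 mm across and 62 mm tall, with an open dark mouth on top. The point is its centre, half-way up (31 mm above its foot); z is up along its axis.
- pad_1: one of four equal round black rubber pads, 60 mm across and 2 mm thick, in a straight row 75 mm apart on a fixed flat aluminium strip (370 by 80 mm, 8 mm thick); number 1 counted along the row from the strip's -y end to its +y end. Origin at the centre of the pad's underside, so its top is 2 mm higher (10 mm above the table). Its y axis runs along the row, its x axis across it.
- pad_2: one of four equal round black rubber pads, 60 mm across and 2 mm thick, in a straight row 75 mm apart on a fixed flat aluminium strip (370 by 80 mm, 8 mm thick); number 2 counted along the row from the strip's -y end to its +y end. Origin at the centre of the pad's underside, so its top is 2 mm higher (10 mm above the table). Its y axis runs along the row, its x axis across it.
- pad_3: one of four equal round black rubber pads, 60 mm across and 2 mm thick, in a straight row 75 mm apart on a fixed flat aluminium strip (370 by 80 mm, 8 mm thick); number 3 counted along the row from the strip's -y end to its +y end. Origin at the centre of the pad's underside, so its top is 2 mm higher (10 mm above the table). Its y axis runs along the row, its x axis across it.
- pad_4: one of four equal round black rubber pads, 60 mm across and 2 mm thick, in a straight row 75 mm apart on a fixed flat aluminium strip (370 by 80 mm, 8 mm thick); number 4 counted along the row from the strip's -y end to its +y end. Origin at the centre of the pad's underside, so its top is 2 mm higher (10 mm above the table). Its y axis runs along the row, its x axis across it.
- yellow_tab: fixed yellow bar, 20 mm along the row, 70 mm across it and 10 mm high, on one end of the aluminium strip, 57 mm beyond the centre of the nearest pad (a grey one like it marks the other end; which end is yellow changes). Origin at the centre of its underside.
- module: loose round black control module with a yellow rim and a bare circuit board with small brass posts on top, 101 mm across, 37 mm tall, 0.6 kg, standing among the sockets. A bystander: leave it where it is. Origin at the centre of its underside.

How it is judged:
By the outcome, as a careful person would: the job done as asked, in the order asked, and still so for the second after the job is handed in, with the robot touching nothing.
It also fails if it takes over 96 s, if anything falls off the work surface, if the arm or the gripper's body presses on something with over 40 N, if the wrist force passes 120 N, or if a joint passes its speed limit or range.

ROBOT

A 6-joint arm with a two-finger parallel gripper is mounted at the origin on the work surface. World frame = base frame: x ahead of the robot, y to its left, z up, the work surface at z = 0. Lengths are in m, angles in rad, forces in N, time in s.
With the tool pointing down it reaches from about 0.3 to 0.75 m from the base axis. Payload 8.5 kg.
Tool frame: the origin (TCP) lies at the very end of the fingers, on their centre line; the grasp point (between the pads) lies 19 mm behind it; z points along the fingers, y is the direction in which the jaws open and shut (so a half turn about z gives the same grasp; the last joint's range is limited). The gripper opens to 85 mm and grips with 20 to 120 N. Pads are 22 mm wide; open, the fingers measure 114 mm over their backs; the gripper's body (76 mm by 85 mm) begins 54 mm behind the grasp point. The pads swing forward as they close: fully open they stand 13 mm farther back than shut.
Start: joints at [-1.432, 0.381, 1.297, -0, 1.464, -0.215], TCP at [0.191, -0.516, 0.231] pointing down, gripper open.
Joint ranges: [-3.11, 3.11], [-0.89, 2.33], [0.22, 2.48], [-1.42, 4.56], [0.17, 2.85], [-2.88, 2.88]. Speed limits (rad/s): [2.39, 2.39, 3.14, 3.14, 3.14, 3.14].

INTERFACE

Orientations are given as a rotation vector (axis times angle).
In Python, from workcell import bot gives the robot as it stands.
- The arm moves only by the shell command python3 -m jog 'ROWS' [FORCE]. ROWS is JSON, a list of rows, each a list of 3 entries, a list of its own where there are three numbers: the shift along the tool's x, y, z in m, then the turn about the tool's z in degrees, then the closure, from -1 (fully open) to 1 (shut). A call has 1 to 10 rows; each row shifts and turns the pose as measured when the row begins, along the tool's axes as they then stand; what a row does not reach is not made up. A row lasts 1/10 s, in which the tool goes at most 50 mm and 8.59 degrees, less where a joint would pass 70% of its speed; a pose out of reach is approached as far as the arm can. A call with a gripper value outside its range is refused whole. The fingers move at their own pace and stop on an object; FORCE is the grip in N (left out, the last holds). Time passes only in rows, so rows that do not move let the fingers close. It gives the time, the measured TCP pose, the force and the opening at its end, in the units of the state.
- bot.get_state(): the state, without advancing time (a new reading comes with each control period).
- bot.camera(name): name is "side" or "top" or "wrist"; returns the picture (420x560x3 uint8, red, green, blue); there is no depth.
- bot.calibration(name): a dict with "fovy" (degrees; the focal length in pixels is half the picture's height over the tangent of half this angle, whatever the lens; pixels are square), "cx", "cy" (the principal point, pixels), "xyz" and "rotation" of the camera in the world; the wrist camera has in their place "hand_eye" (4x4, takes a point from camera to tool coordinates, whose origin is the TCP and whose axes are the flange's). Camera axes: x right, y up, looking along -z (the intrinsics and any distortion apply to the point x, -y, -z); pixel columns grow to the right and rows downward; lengths in m; the calibration is good to about 2 mm. A picture is of the moment at which its call begins: read the wrist's pose just before it. calibration takes no time and is no camera call.
- bot.hand_in(): hands the job in, once; it reports no verdict.
Trained networks look in the newest picture that a camera, given by its name, has taken for a name from the list of things; names that differ only in an ending like _2 or _b are one class to them, and where a whole thing is asked for, a point or a joint stands for the part that bears it (a point fixed in the world has none). Each returns a list of dicts, best first, with "p" (0 to 1); they miss things now and then, are a little off and sometimes report something else, mostly with a low value. They report only what shows in the picture. A call takes as long as a camera call.
- bot.boxes_of(camera, target): "rect" ([centre column, centre row, width, height] as shares, 0 to 1, of the picture: columns of its width, rows of its height, round what is visible of it).
The state is a dict: "time": time; "joint_pos": joint angles; "joint_velocities": joint speeds; "tau": joint torques, N m; "tool_pos": TCP position; "ee_rot": TCP orientation; "ft_force": force on the tool from outside, world axes, zero at the start; "moment": the same for the moment, N m; "finger_gap": finger opening in m.
Only numpy, scipy, OpenCV 4.12 (cv2) and the standard library are available. Lean on these libraries where they do the work, as an engineer would, in place of code of your own. Each camera call takes 0.05 s, during which the arm holds its last target.

## Working session

There is one attempt and no reset: what is moved stays moved. The work goes in short steps, Python scripts to look and compute and a shell command to move; the robot and the scene stay as the last step left them, time stands still between calls to the robot, and variables do not carry over. Pictures are saved under pics/ and viewed, and the job is handed in when it is done.

```bash
ls; mkdir -p pics
python3 - <<'E'
from workcell import bot
import cv2,json
print(bot.get_state())
for n in ("side","top","wrist"):
    print(n,bot.calibration(n))
for n in ("top","side"):
    im=bot.camera(n); cv2.imwrite(f"pics/{n}0.png",im[:,:,::-1])
    for t in ("socket_1_mid","pad_1","yellow_tab","module"):
        print(n,t,[( [round(v,4) for v in d["rect"]],round(d["p"],2)) for d in bot.boxes_of(n,t)])
E
```

```text
pics
{'time': 0.0, 'joint_pos': array([-1.43228585e+00,  3.81222620e-01,  1.29828050e+00,  4.90890893e-06,
        1.46363611e+00, -2.15327516e-01]), 'joint_velocities': array([-0.0007252 , -0.0003617 ,  0.00054472, -0.0012652 ,  0.00026295,
        0.00088492]), 'tau': array([-1.40504533e-03, -4.48465776e+01, -2.31281769e+01, -1.96056139e-04,
        4.70466184e-03, -5.13932193e-06]), 'tool_pos': array([ 0.19051669, -0.51562134,  0.23069084]), 'ee_rot': array([-3.09103333e+00, -5.52639680e-01, -1.00895900e-04]), 'ft_force': array([ 0.63542107,  0.69686619, -0.86853119]), 'moment': array([-0.03493138,  0.00767081,  0.01078041]), 'finger_gap': 0.0852157901352449}
side {'fovy': 54.92397919705918, 'cx': 282.2807225368025, 'cy': 216.05682445729832, 'xyz': array([ 0.42255858, -0.66048257,  0.52884954]), 'rotation': array([ 0.98054481, -0.09620212, -0.17512553])}
top {'fovy': 42.5400615016053, 'cx': 288.9332141921181, 'cy': 215.8560744932145, 'xyz': array([0.3830044 , 0.01403121, 1.29977915]), 'rotation': array([ 0.07818275, -0.10647658, -1.56206992])}
wrist {'fovy': 65.9474796169336, 'cx'
[... 396 characters left out ...]
]])}
top socket_1_mid []
top pad_1 [([0.5612, 0.411, 0.0521, 0.0495], 0.89), ([0.6131, 0.4235, 0.0434, 0.0555], 0.77), ([0.5051, 0.4038, 0.0445, 0.0562], 0.74), ([0.4492, 0.3889, 0.0487, 0.0602], 0.61)]
top yellow_tab [([0.6534, 0.4376, 0.02, 0.0805], 0.81)]
top module [([0.5155, 0.6085, 0.0754, 0.0998], 0.84)]
side socket_1_mid [([0.4414, 0.8794, 0.0364, 0.0688], 0.9)]
side pad_1 [([0.5921, 0.5705, 0.048, 0.0371], 0.9), ([0.606, 0.6811, 0.0616, 0.0512], 0.69), ([0.5988, 0.6181, 0.0566, 0.041], 0.58), ([0.582, 0.5227, 0.0386, 0.035], 0.54)]
side yellow_tab [([0.6152, 0.7352, 0.0782, 0.0262], 0.94), ([0.4396, 0.8794, 0.0371, 0.0721], 0.64)]
side module [([0.4115, 0.6062, 0.0891, 0.11], 0.81)]
```

View pics/top0.png

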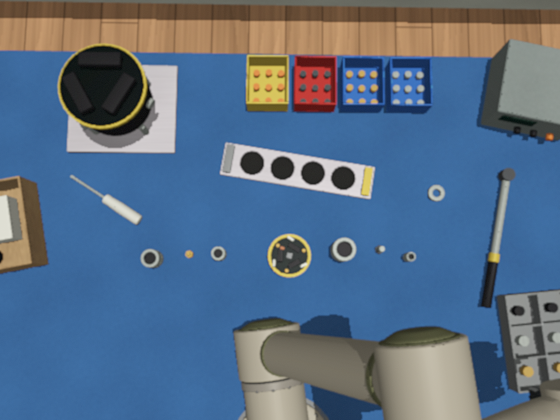

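View pics/side0.png

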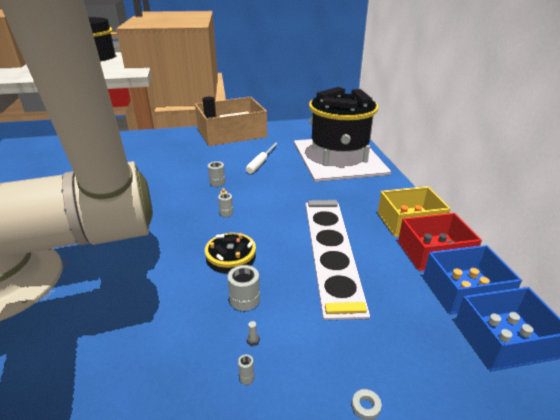

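The top view shows sockets at about (150,258) [42], (218,253) [32], (344,250) [54] and (410,257) [22]. The module is at (290,255), and the strip has its yellow end on the right at (368,181). The small items at (189,254) and (381,249) are decoys.

```bash
cat > h.py <<'E'
import numpy as np, cv2
from scipy.spatial.transform import Rotation as R
from workcell import bot
def cam(n, st=None):
    c=bot.calibration(n); f=210/np.tan(np.radians(c["fovy"]/2))
    if "hand_eye" in c:
        st=st or bot.get_state(); T=np.eye(4);T[:3,:3]=R.from_rotvec(st["ee_rot"]).as_matrix();T[:3,3]=st["tool_pos"]
        T=T@c["hand_eye"]; return f,c["cx"],c["cy"],T[:3,:3],T[:3,3]
    return f,c["cx"],c["cy"],R.from_rotvec(c["rotation"]).as_matrix(),np.array(c["xyz"])
def p2w(K,u,v,z):
    f,cx,cy,Rm,t=K; d=Rm@np.array([(u-cx)/f,-(v-cy)/f,-1]); return t+d*(z-t[2])/d[2]
def w2p(K,p):
    f,cx,cy,Rm,t=K; q=Rm.T@(np.array(p)-t); return cx+f*q[0]/-q[2], cy-f*q[1]/-q[2]
E
python3 - <<'E'
from h import *
K=cam("top")
np.set_printoptions(precision=4,suppress=True)
for nm,u,v,z in [("s1",410,257,.044),("s2",218,253,.05),("s3",150,258,.056),("s4",344,250,.062),("mod",.5155*560,.6085*420,.03)]:print(nm,p2w(K,u,v,z))
for r in [[0.5612, 0.411],[0.6131, 0.4235],[0.5051, 0.4038],[0.4492, 0.3889],[.6534,.4376]]:print(p2w(K,r[0]*560,r[1]*420,.01))
K=cam("side")
for r in [[0.5921, 0.5705],[0.606, 0.6811],[0.5988, 0.6181],[0.582, 0.5227],[.6152,.7352]]:print('side',p2w(K,r[0]*560,r[1]*420,.01))
for nm,u,v,z in [("s1",246,359,.044),("s2",225,196,.05),("s3",216,166,.056),("s4",244,275,.062)]:print(nm,p2w(K,u,v,z))
im=cv2.imread("pics/top0.png")
cv2.imwrite("pics/topz.png",cv2.resize(im[130:280,120:440],(800,375),interpolation=cv2.INTER_CUBIC))
E
```

```text
s1 [ 0.4371 -0.2913  0.044 ]
s2 [0.4432 0.1552 0.05  ]
s3 [0.4305 0.3096 0.056 ]
s4 [ 0.4514 -0.1349  0.062 ]
mod [ 0.4392 -0.0084  0.03  ]
[ 0.642  -0.0699  0.01  ]
[ 0.6297 -0.1407  0.01  ]
[0.6488 0.0066 0.01  ]
[0.6635 0.0829 0.01  ]
[ 0.6155 -0.1956  0.01  ]
side [ 0.6583 -0.0037  0.01  ]
side [ 0.6311 -0.143   0.01  ]
side [ 0.6464 -0.0689  0.01  ]
side [0.6677 0.0722 0.01  ]
side [ 0.6227 -0.1985  0.01  ]
s1 [ 0.4425 -0.2937  0.044 ]
s2 [0.4467 0.1531 0.05  ]
s3 [0.4348 0.2997 0.056 ]
s4 [ 0.4583 -0.1381  0.062 ]
```

View pics/topz.png

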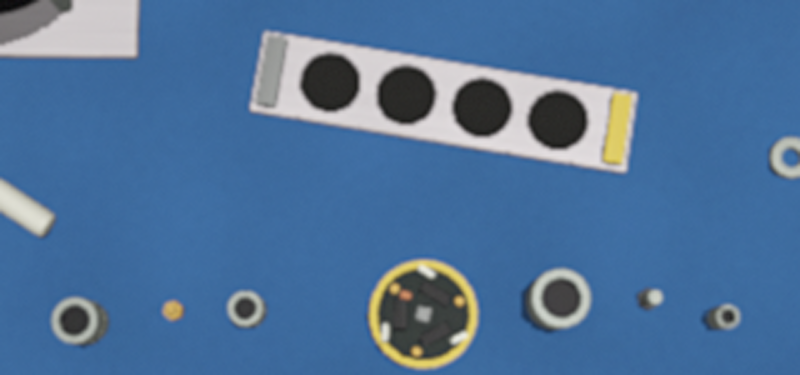

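```bash
python3 -m jog '[[[0,0,0],-7.6,-1],[[0,0,0],-7.6,-1],[[0,0,0],-7.6,-1],[[0,0,0],-7.6,-1],[[0,0,0],-7.6,-1],[[0,0,0],-7.6,-1],[[0,0,0],-7.6,-1],[[0,0,0],-7.6,-1]]' 40
cat >> h.py <<'E'
def to(x,y,z=None,st=None):
    st=st or bot.get_state(); Rm=R.from_rotvec(st["ee_rot"]).as_matrix(); p=st["tool_pos"]
    if z is None: z=p[2]
    print("t",round(st["time"],2),"pos",p.round(4),"xyaw",round(np.degrees(np.arctan2(Rm[1,0],Rm[0,0])),2),"tilt z",Rm[:,2].round(4),"gap",round(st["finger_gap"],4))
    print("shift tool", (Rm.T@(np.array([x,y,z])-p)).round(4))
E
python3 -c "
from h import *
to(.44,-.292,.2)"
```

```text
time: 1.3
tool_pos: [0.1905, -0.5158, 0.2313]
ee_rot: [-2.345, -2.09, -0.0]
ft_force: [-0.5, -0.5, -0.7]
finger_gap: 0.0852
t 1.3 pos [ 0.1905 -0.5158  0.2313] xyaw 83.42 tilt z [ 0.e+00  1.e-04 -1.e+00] gap 0.0852
shift tool [0.2509 0.2222 0.0313]
```

```bash
python3 -m jog '[[[0.0314,0.0278,0.004],0,-1],[[0.0314,0.0278,0.004],0,-1],[[0.0314,0.0278,0.004],0,-1],[[0.0314,0.0278,0.004],0,-1],[[0.0314,0.0278,0.004],0,-1],[[0.0314,0.0278,0.004],0,-1],[[0.0314,0.0278,0.004],0,-1],[[0.0314,0.0278,0.004],0,-1]]'
cat >> h.py <<'E'
def look(name, targets, h):
    st=bot.get_state(); im=bot.camera("wrist"); cv2.imwrite(f"pics/{name}.png",im[:,:,::-1]); K=cam("wrist",st)
    for t in targets:
        for d in bot.boxes_of("wrist",t):
            c,r,w,hh=d["rect"]; print(t,round(d["p"],2),"px",round(c*560,1),round(r*420,1),round(w*560,1),round(hh*420,1),"world",p2w(K,c*560,r*420,h).round(4))
    return K,im
E
python3 -c "
from h import *
look('w1',['socket_1_mid'],.022)
to(.44,-.292,.2)"
```

```text
time: 2.1
tool_pos: [0.4452, -0.2869, 0.1982]
ee_rot: [2.347, 2.084, -0.002]
ft_force: [-1.0, -0.8, 1.2]
finger_gap: 0.0855
socket_1_mid 0.66 px 281.0 194.5 24.9 34.7 world [ 0.4415 -0.2937  0.022 ]
t 2.2 pos [ 0.4466 -0.2848  0.1977] xyaw 83.51 tilt z [ 8.0e-04 -1.7e-03 -1.0e+00] gap 0.0855
shift tool [-0.0079 -0.0057 -0.0022]
```

View pics/w1.png

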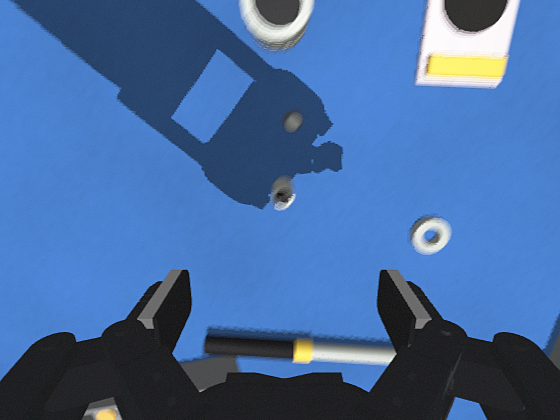

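Run:
```python
from h import *
K,im=look('w1b',['socket_1_mid'],.022)
cv2.imwrite('pics/w1bz.png',cv2.resize(im[140:260,220:380,::-1],(800,600)))
to(.4415,-.2937,.1)
im=cv2.imread("pics/top0.png"); hsv=cv2.cvtColor(im,cv2.COLOR_BGR2HSV)
K=cam("top")
# black pads
roi=np.zeros(im.shape[:2],np.uint8); roi[140:205,222:375]=1
m=((hsv[...,2]<80)&(roi>0)).astype(np.uint8)
n,l,s,c=cv2.connectedComponentsWithStats(m)
for i in range(1,n):
    if s[i,4]>100: print("pad",c[i].round(1),s[i,4],p2w(K,*c[i],.01).round(4))
```

```text
socket_1_mid 0.59 px 279.4 198.2 23.6 31.5 world [ 0.4409 -0.2948  0.022 ]
t 2.3 pos [ 0.4444 -0.2877  0.1981] xyaw 83.32 tilt z [ 3.e-04 -3.e-03 -1.e+00] gap 0.0855
shift tool [-0.006  -0.0023  0.0981]
pad [251.6 162.5] 385 [0.6655 0.0827 0.01  ]
pad [282.1 167.6] 385 [0.6537 0.0085 0.01  ]
pad [312.5 172.6] 382 [ 0.6419 -0.0655  0.01  ]
pad [342.7 177.6] 385 [ 0.6303 -0.1391  0.01  ]
```

View pics/w1bz.png

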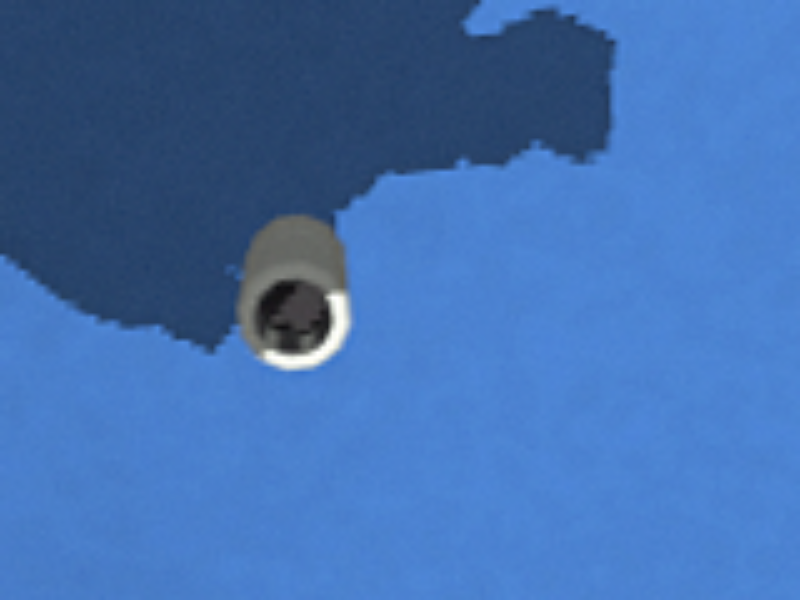

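```bash
python3 -m jog '[[[-0.0066,-0.003,0],2.3,-1],[[0,0,0.035],0,-1],[[0,0,0.035],0,-1],[[0,0,0.035],0,-1],[[0,0,0.02],0,-1],[[0,0,0],0,-1],[[0,0,0],0,-1]]'
python3 - <<'E'
from h import *
K,im=look('w1c',['socket_1_mid'],.022)
to(.4409,-.2948,.01)
print(w2p(K,(.4409,-.2948,.044)))
E
```

```text
time: 3.0
tool_pos: [0.4354, -0.3053, 0.0721]
ee_rot: [2.407, 2.003, -0.005]
ft_force: [0.9, 0.0, -0.1]
finger_gap: 0.0855
socket_1_mid 0.75 px 289.7 219.2 41.5 55.5 world [ 0.4411 -0.295   0.022 ]
t 3.1 pos [ 0.4359 -0.3052  0.0726] xyaw 79.59 tilt z [ 0.0051 -0.0106 -0.9999] gap 0.0852
shift tool [0.0117 0.0026 0.0625]
(np.float64(290.213473413217), np.float64(232.4208281058295))
```

View pics/w1c.png

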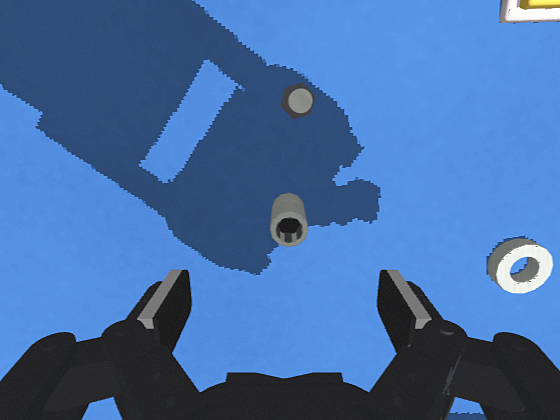

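```bash
python3 -m jog '[[[0.006,0.0013,0],0.7,-1],[[0.006,0.0013,0],0.7,-1],[[0,0,0],0,-1],[[0,0,0],0,-1]]'
python3 - <<'E'
from h import *
to(.4411,-.295,.01)
E
```

```text
time: 3.5
tool_pos: [0.442, -0.2938, 0.0757]
ee_rot: [2.427, 1.967, -0.003]
ft_force: [-0.7, 0.3, -0.1]
finger_gap: 0.0857
t 3.5 pos [ 0.442  -0.2938  0.0757] xyaw 78.03 tilt z [ 0.0092 -0.0149 -0.9998] gap 0.0857
shift tool [-0.0006 -0.0014  0.0657]
```

```bash
python3 -m jog '[[[0,0,0],-1.5,-1],[[0,0,0],-1.5,-1]]'
python3 - <<'E'
from h import *
to(.4411,-.295,.01)
for i in range(4):
    bot.camera("wrist"); s=bot.get_state(); print(s["tool_pos"].round(4),s["ee_rot"].round(4),s["joint_velocities"].round(3))
to(.4411,-.295,.01)
E
```

```text
time: 3.7
tool_pos: [0.4422, -0.2937, 0.076]
ee_rot: [2.371, 2.034, -0.004]
ft_force: [0.2, 0.3, -1.2]
finger_gap: 0.085
t 3.7 pos [ 0.4422 -0.2937  0.076 ] xyaw 81.26 tilt z [ 0.0096 -0.0153 -0.9998] gap 0.085
shift tool [-0.0006 -0.0016  0.066 ]
[ 0.4422 -0.2936  0.076 ] [ 2.3693  2.0359 -0.0042] [-0.003  0.002  0.    -0.001 -0.002  0.058]
[ 0.4421 -0.2937  0.0759] [ 2.3719  2.0329 -0.0042] [-0.001  0.002  0.001 -0.001 -0.     0.032]
[ 0.4421 -0.2937  0.0759] [ 2.3731  2.0316 -0.0041] [-0.001  0.001  0.001 -0.002 -0.001  0.012]
[ 0.4421 -0.2937  0.0759] [ 2.3735  2.0313 -0.0042] [ 0.001  0.001  0.001 -0.    -0.001  0.004]
t 3.9 pos [ 0.4421 -0.2937  0.0759] xyaw 81.11 tilt z [ 0.0094 -0.0151 -0.9998] gap 0.0856
shift tool [-0.0006 -0.0015  0.0659]
```

```bash
python3 -m jog '[[[0,0,0],0,-1],[[0,0,0],0,-1]]'
python3 - <<'E'
from h import *
to(.4411,-.295,.01)
E
```

```text
time: 4.1
tool_pos: [0.442, -0.2938, 0.0758]
ee_rot: [2.374, 2.031, -0.004]
ft_force: [0.6, -0.1, -0.7]
finger_gap: 0.0854
t 4.1 pos [ 0.442  -0.2938  0.0758] xyaw 81.09 tilt z [ 0.0093 -0.015  -0.9998] gap 0.0854
shift tool [-0.0005 -0.0015  0.0658]
```

```bash
python3 -m jog '[[[-0.0005,-0.0015,0.005],0,-1],[[0,0,0.012],0,-1],[[0,0,0.012],0,-1],[[0,0,0.012],0,-1],[[0,0,0.006],0,-1],[[0,0,0.003],0,-1],[[0,0,0],0,-1],[[0,0,0],0,-1]]'
python3 - <<'E'
from h import *
to(.4411,-.295,.01)
E
```

```text
time: 4.9
tool_pos: [0.4404, -0.2952, 0.0231]
ee_rot: [2.374, 2.03, -0.004]
ft_force: [0.0, 0.3, -0.3]
finger_gap: 0.0852
t 4.9 pos [ 0.4404 -0.2952  0.0231] xyaw 81.06 tilt z [ 0.0095 -0.0153 -0.9998] gap 0.0852
shift tool [0.0004 0.0005 0.0131]
```

```bash
python3 -m jog '[[[0.0004,0.0005,0.007],0,-1],[[0,0,0.006],0,-1],[[0,0,0],0,-1],[[0,0,0],0,0.2],[[0,0,0],0,0.7],[[0,0,0],0,1],[[0,0,0],0,1],[[0,0,0],0,1],[[0,0,0],0,1]]' 40
python3 - <<'E'
from h import *
to(.4411,-.295,.01)
K,im=look('w1d',['socket_1_mid'],.022)
E
```

```text
time: 5.8
tool_pos: [0.4415, -0.2954, 0.0103]
ee_rot: [2.373, 2.029, -0.004]
ft_force: [-0.1, 0.1, -0.2]
finger_gap: 0.021
t 5.8 pos [ 0.4415 -0.2954  0.0103] xyaw 81.06 tilt z [ 0.0108 -0.0169 -0.9998] gap 0.021
shift tool [ 0.0004 -0.0005  0.0003]
socket_1_mid 0.82 px 284.4 290.4 53.4 92.6 world [ 0.4412 -0.2964  0.022 ]
```

View pics/w1d.png

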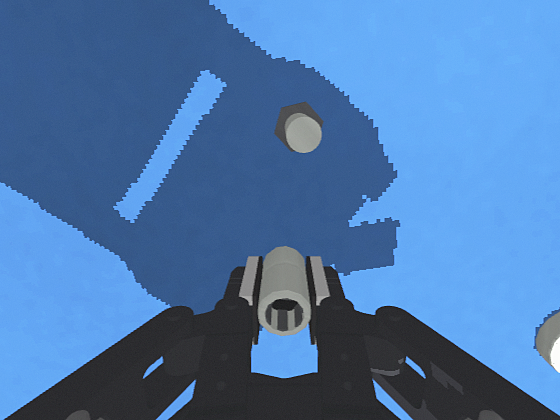

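```bash
python3 -m jog '[[[0,0,-0.01],0,1],[[0,0,-0.02],0,1],[[0,0,-0.02],0,1],[[0,0,-0.02],0,1],[[0,0,-0.01],0,1],[[0,0,0],0,1]]'; python3 -m jog '[[[0.01,0.009,0],0,1],[[0.018,0.016,0],0,1],[[0.025,0.022,0],0,1],[[0.025,0.022,0],0,1],[[0.025,0.022,0],0,1],[[0.025,0.022,0],0,1],[[0.025,0.022,0],0,1],[[0.018,0.016,0],0,1],[[0.01,0.009,0],0,1],[[0,0,0],0,1]]'
python3 - <<'E'
from h import *
to(.6303,-.1391,.1)
K,im=look('w1e',['socket_1_mid','pad_1','yellow_tab'],.01)
E
```

```text
time: 6.5
tool_pos: [0.4406, -0.2938, 0.0953]
ee_rot: [2.373, 2.029, -0.004]
ft_force: [0.4, 0.3, -0.0]
finger_gap: 0.021
time: 7.5
tool_pos: [0.6353, -0.1246, 0.0832]
ee_rot: [2.385, 2.039, -0.01]
ft_force: [-1.3, -0.0, -0.1]
finger_gap: 0.0212
t 7.5 pos [ 0.6353 -0.1246  0.0832] xyaw 81.05 tilt z [-0.0022 -0.0077 -1.    ] gap 0.0212
shift tool [-0.0153 -0.0027 -0.0166]
socket_1_mid 0.8 px 283.2 291.6 56.4 91.1 world [ 0.6258 -0.1799  0.01  ]
socket_1_mid 0.34 px 281.1 231.3 81.9 54.9 world [ 0.6321 -0.1305  0.01  ]
pad_1 0.78 px 283.4 134.6 88.9 90.4 world [ 0.6443 -0.0638  0.01  ]
pad_1 0.69 px 283.0 32.6 99.0 55.8 world [ 0.6534 -0.0054  0.01  ]
pad_1 0.68 px 282.6 229.4 79.9 58.3 world [ 0.6334 -0.1293  0.01  ]
```

View pics/w1e.png

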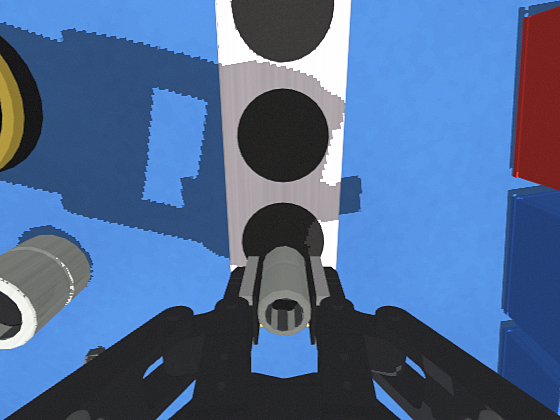

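```bash
cat >> h.py <<'E'
from scipy.optimize import least_squares
def pads(im,K):
    """fit black pad circles r=.03 at z=.01 in wrist picture"""
    mx=im.max(2); m=(mx<60).astype(np.uint8)
    m=cv2.morphologyEx(m,cv2.MORPH_OPEN,np.ones((3,3)))
    n,l,s,c=cv2.connectedComponentsWithStats(m)
    for i in range(1,n):
        x,y,w,h,a=s[i]
        if a<1500 or y+h>300 or x<=0: continue
        cs,_=cv2.findContours((l==i).astype(np.uint8),cv2.RETR_EXTERNAL,cv2.CHAIN_APPROX_NONE)
        P=np.array([p2w(K,u,v,.01)[:2] for u,v in cs[0][:,0] if 2<u<557 and 2<v<417])
        f=least_squares(lambda q:np.hypot(*(P-q).T)-.03,P.mean(0),loss='soft_l1',f_scale=.0005)
        g=least_squares(lambda q:np.hypot(*(P-q[:2]).T)-q[2],[*f.x,.03],loss='soft_l1',f_scale=.0005)
        print("pad px",x,y,w,h,a,"fit",f.x.round(4),"free r",g.x.round(4))
E
python3 - <<'E'
from h import *
K,im=look('w1f',[],.01)
to(.6303,-.1391,.1)
K,im=look('w1f',['pad_1'],.01)
pads(im,K)
to(.6303,-.1391,.1)
E
```

```text
t 7.75 pos [ 0.6339 -0.1275  0.0847] xyaw 80.85 tilt z [-0.0013 -0.0086 -1.    ] gap 0.0207
shift tool [-0.0121 -0.0017 -0.0152]
pad_1 0.76 px 283.1 28.6 95.9 52.5 world [ 0.6529 -0.0061  0.01  ]
pad_1 0.71 px 282.9 227.8 79.9 60.3 world [ 0.6323 -0.1317  0.01  ]
pad_1 0.58 px 284.5 130.8 92.2 96.1 world [ 0.6442 -0.0648  0.01  ]
pad px 239 83 91 94 6630 fit [ 0.6437 -0.0654] free r [ 0.6437 -0.0653  0.0293]
t 7.85 pos [ 0.6341 -0.1276  0.085 ] xyaw 80.85 tilt z [-8.0e-04 -8.7e-03 -1.0e+00] gap 0.0208
shift tool [-0.012  -0.0019 -0.0149]
```

```bash
python3 -m jog '[[[-0.006,-0.0003,0],0,1],[[-0.006,-0.0003,0.005],0,1],[[0,0,0.01],0,1],[[0,0,0.012],0,1],[[0,0,0.01],0,1],[[0,0,0.005],0,1],[[0,0,0],0,1],[[0,0,0],0,1]]'
python3 - <<'E'
from h import *
to(.6317,-.1394,.0215)
K,im=look('w1g',[],.01)
E
```

```text
time: 8.65
tool_pos: [0.63, -0.1421, 0.0383]
ee_rot: [2.391, 2.031, -0.011]
ft_force: [-0.5, -0.7, -1.3]
finger_gap: 0.0208
t 8.65 pos [ 0.63   -0.1421  0.0383] xyaw 80.71 tilt z [-0.0028 -0.008  -1.    ] gap 0.0208
shift tool [0.0031 0.0013 0.0168]
```

View pics/w1g.png

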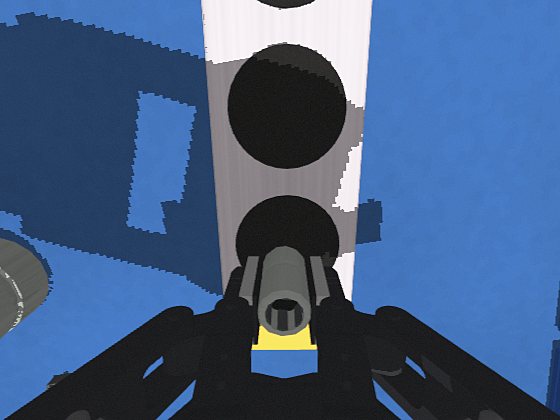

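```bash
python3 -m jog '[[[0.0031,0.0013,0],0,1],[[0,0,0.006],0,1],[[0,0,0.006],0,1],[[0,0,0.002],0,1],[[0,0,0],0,1],[[0,0,0],0,1]]'
python3 - <<'E'
from h import *
K,im=look('w1h',['pad_1'],.01)
pads(im,K)
to(.6317,-.1394,.0215)
E
```

```text
time: 9.3
tool_pos: [0.6324, -0.1389, 0.0241]
ee_rot: [2.389, 2.031, -0.01]
ft_force: [1.2, -0.7, -0.9]
finger_gap: 0.0208
pad_1 0.97 px 281.6 113.2 129.6 137.3 world [ 0.6435 -0.0632  0.01  ]
pad_1 0.93 px 283.0 4.5 57.9 6.1 world [ 0.6512 -0.0201  0.01  ]
pad_1 0.82 px 282.0 238.4 110.4 64.1 world [ 0.6334 -0.1252  0.01  ]
pad px 219 48 128 133 13461 fit [ 0.6436 -0.0654] free r [ 0.6436 -0.0654  0.0295]
t 9.4 pos [ 0.6325 -0.139   0.0242] xyaw 80.74 tilt z [-8.0e-04 -8.7e-03 -1.0e+00] gap 0.0211
shift tool [-0.0005 -0.0007  0.0027]
```

View pics/w1h.png

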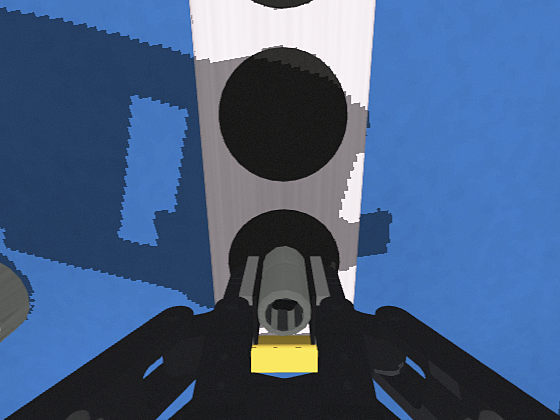

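```bash
python3 -m jog '[[[-0.0005,-0.0005,0.002],0,1],[[0,0,0.001],0,1],[[0,0,0],0,1],[[0,0,0],0,1]]'
python3 - <<'E'
from h import *
to(.6318,-.1395,.0205)
E
```

```text
time: 9.8
tool_pos: [0.632, -0.1396, 0.0213]
ee_rot: [2.389, 2.03, -0.009]
ft_force: [0.6, -0.4, -0.0]
finger_gap: 0.0209
t 9.8 pos [ 0.632  -0.1396  0.0213] xyaw 80.73 tilt z [-1.e-04 -9.e-03 -1.e+00] gap 0.0209
shift tool [ 0.0001 -0.0002  0.0008]
```

```bash
python3 -m jog '[[[0,0,0.0007],0,1],[[0,0,0],0,0.4],[[0,0,0],0,0.3],[[0,0,0],0,0],[[0,0,0],0,-0.5],[[0,0,0],0,-1],[[0,0,0],0,-1]]'; python3 -m jog '[[[0,0,-0.01],0,-1],[[0,0,-0.025],0,-1],[[0,0,-0.035],0,-1],[[0,0,-0.03],0,-1],[[0,0,-0.015],0,-1],[[0,0,0],0,-1]]'
python3 - <<'E'
from h import *
bot.camera("wrist")
K,im=look('w1i',['socket_1_mid','pad_1'],.032)
to(.455,-.136,.15)
for s,z in((1,.022),):pass
E
```

```text
time: 10.5
tool_pos: [0.6323, -0.1398, 0.0211]
ee_rot: [2.388, 2.03, -0.009]
ft_force: [0.4, -0.2, 0.4]
finger_gap: 0.0839
time: 11.1
tool_pos: [0.6321, -0.1386, 0.1436]
ee_rot: [2.387, 2.029, -0.008]
ft_force: [0.1, -1.2, -0.4]
finger_gap: 0.0856
socket_1_mid 0.71 px 283.6 205.6 30.9 42.9 world [ 0.6317 -0.1374  0.032 ]
pad_1 0.8 px 285.2 111.1 78.6 78.7 world [ 0.6448 -0.0646  0.032 ]
pad_1 0.72 px 282.4 198.2 60.5 63.4 world [ 0.6317 -0.131   0.032 ]
pad_1 0.55 px 282.7 26.3 76.0 44.4 world [ 0.6521 -0.009   0.032 ]
t 11.3 pos [ 0.6307 -0.1381  0.1392] xyaw 80.73 tilt z [-0.0052 -0.0069 -1.    ] gap 0.0853
shift tool [-0.0264 -0.1738 -0.0099]
```

View pics/w1i.png

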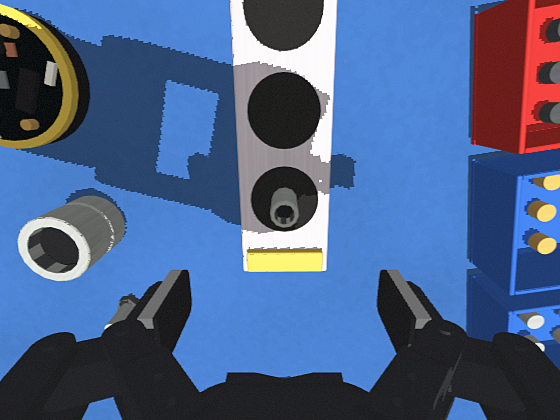

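```bash
python3 -m jog '[[[-0.002,-0.012,0],0,-1],[[-0.004,-0.022,0],0,-1],[[-0.004,-0.028,0],0,-1],[[-0.004,-0.028,0],0,-1],[[-0.004,-0.028,0],0,-1],[[-0.003,-0.022,0],0,-1],[[-0.002,-0.012,0],0,-1],[[-0.002,-0.006,0],0,-1],[[0,0,0],0,-1]]'
python3 - <<'E'
from h import *
bot.camera("wrist")
K,im=look('w4a',['socket_4_mid','module'],.031)
to(.455,-.136,.1)
E
```

```text
time: 12.2
tool_pos: [0.4605, -0.1349, 0.1301]
ee_rot: [-2.38, -2.023, 0.026]
ft_force: [-0.3, 0.2, -0.3]
finger_gap: 0.0855
socket_4_mid 0.64 px 278.8 217.9 77.7 89.4 world [ 0.4537 -0.1387  0.031 ]
module 0.95 px 231.1 58.0 146.2 115.9 world [ 0.4408 -0.0194  0.031 ]
t 12.4 pos [ 0.4617 -0.135   0.1303] xyaw 80.77 tilt z [-0.0223  0.0019 -0.9997] gap 0.0856
shift tool [-0.002  -0.0058  0.0305]
```

View pics/w4a.png

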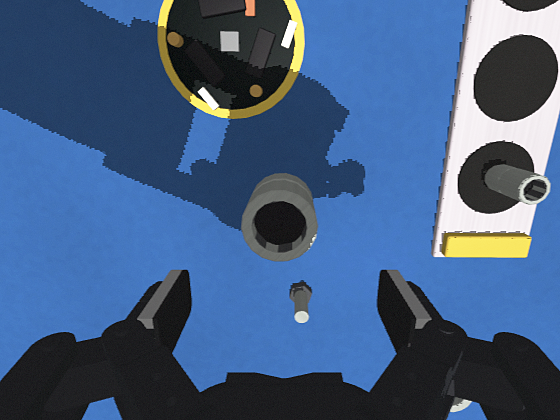

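```bash
python3 - <<'E'
from h import *
K=cam("wrist"); print(p2w(K,280,222,.062)); to(.4537,-.1385,.085)
E
python3 -m jog '[[[-0.003,-0.003,0.004],0,-1],[[-0.001,-0.003,0.01],0,-1],[[0,-0.001,0.015],0,-1],[[0,0,0.01],0,-1],[[0,0,0.004],0,-1],[[0,0,0],0,-1]]'
python3 - <<'E'
from h import *
bot.camera("wrist")
K,im=look('w4b',['socket_4_mid'],.031)
to(.4537,-.1385,.012)
E
```

```text
[ 0.4578039 -0.131386   0.062    ]
t 12.4 pos [ 0.4617 -0.135   0.1303] xyaw 80.77 tilt z [-0.0223  0.0019 -0.9997] gap 0.0856
shift tool [-0.0046 -0.0063  0.0455]
time: 13.0
tool_pos: [0.4542, -0.1386, 0.0848]
ee_rot: [-2.38, -2.027, 0.024]
ft_force: [-0.0, -0.3, 0.7]
finger_gap: 0.0853
socket_4_mid 0.73 px 285.9 234.1 96.5 113.4 world [ 0.4543 -0.1388  0.031 ]
t 13.15 pos [ 0.4546 -0.1387  0.0856] xyaw 80.85 tilt z [-2.010e-02  5.000e-04 -9.998e-01] gap 0.0852
shift tool [0.0003 0.0006 0.0736]
```

View pics/w4b.png

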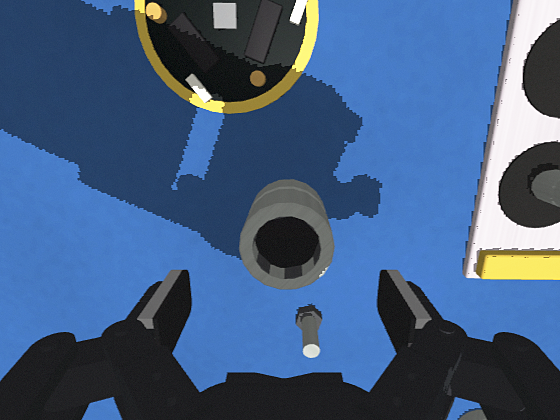

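```bash
cat >> h.py <<'E'
def cylbox(K,x,y,r,h,z0):
    a=np.linspace(0,2*np.pi,60); P=np.array([w2p(K,(x+r*np.cos(t),y+r*np.sin(t),z)) for t in a for z in(z0,z0+h)])
    return np.r_[P.min(0),P.max(0)]
def fitcyl(K,rect,r,h,z0=0):
    c,v,w,hh=rect; b=np.array([(c-w/2)*560,(v-hh/2)*420,(c+w/2)*560,(v+hh/2)*420])
    g=p2w(K,c*560,v*420,z0+h/2)[:2]
    f=least_squares(lambda q:cylbox(K,*q,r,h,z0)-b,g); return f.x.round(4), f.fun.round(1)
DIM={1:(.011,.044),2:(.016,.05),3:(.021,.056),4:(.027,.062)}
def sock(name,i,z0=0):
    st=bot.get_state(); im=bot.camera("wrist"); cv2.imwrite(f"pics/{name}.png",im[:,:,::-1]); K=cam("wrist",st)
    for d in bot.boxes_of("wrist","socket_1_mid"): print("p",round(d["p"],2),np.round(d["rect"],3),fitcyl(K,d["rect"],*DIM[i],z0))
    return K,im
E
python3 - <<'E'
from h import *
K,im=sock('w4c',4)
print(p2w(K,287,242.5,.062))
E
```

```text
p 0.68 [0.972 0.446 0.057 0.086] (array([ 0.6022, -0.1288]), array([-76.6, -34. ,  54.8,  40.5]))
[ 0.4567441 -0.1316985  0.062    ]
```

Run:
```python
from h import *
K=cam("wrist")
print(fitcyl(K,[285.9/560,234.1/420,96.5/560,113.4/420],*DIM[4]))
print(fitcyl(K,[287/560,234.5/420,96.5/560,111/420],*DIM[4]))
print(w2p(K,(.4546,-.1355,.062)),w2p(K,(.4546,-.1385,.062)))
im=cv2.imread('pics/w4c.png'); cv2.imwrite('pics/w4cz.png',cv2.resize(im[160:310,190:390],(800,600)))
```

```text
(array([ 0.4554, -0.1353]), array([ 0.1,  0.2, -0.1, -0.2]))
(array([ 0.456 , -0.1357]), array([ 0.2, -1.1, -0.2,  1. ]))
(np.float64(284.32873331949986), np.float64(249.13599372411582)) (np.float64(285.17470904870675), np.float64(253.9290669162546))
```

View pics/w4cz.png

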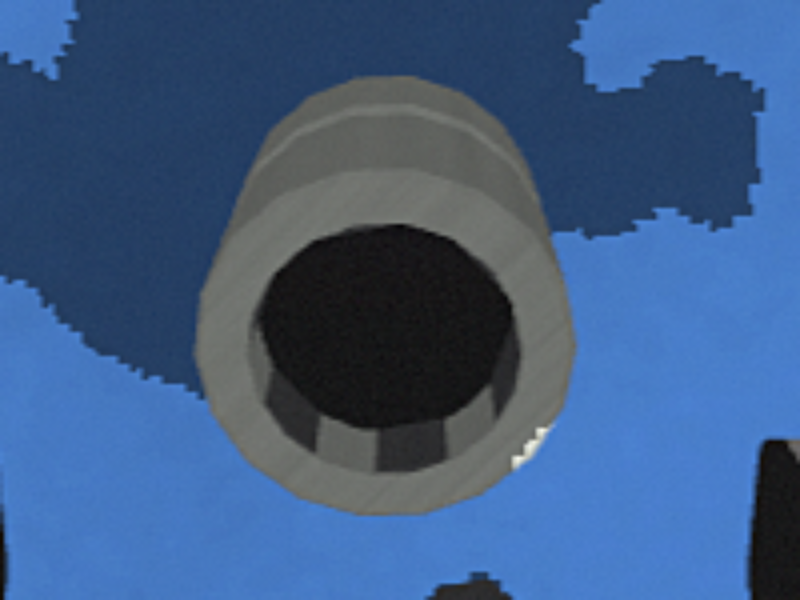

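```bash
python3 - <<'E'
from h import *
to(.4556,-.1349,.012)
E
python3 -m jog '[[[0.002,-0.0003,0.004],0,-1],[[0.0018,-0.0003,0.01],0,-1],[[0,0,0.015],0,-1],[[0,0,0.015],0,-1],[[0,0,0.01],0,-1],[[0,0,0.005],0,-1],[[0,0,0],0,-1],[[0,0,0],0,-1]]'
python3 - <<'E'
from h import *
to(.4556,-.1349,.012)
E
```

```text
t 13.25 pos [ 0.4545 -0.1387  0.0857] xyaw 80.85 tilt z [-1.990e-02  3.000e-04 -9.998e-01] gap 0.0855
shift tool [0.0041 0.0019 0.0737]
time: 14.05
tool_pos: [0.4533, -0.1337, 0.0227]
ee_rot: [-2.382, -2.03, 0.023]
ft_force: [0.6, 0.0, -0.3]
finger_gap: 0.0854
t 14.05 pos [ 0.4533 -0.1337  0.0227] xyaw 80.89 tilt z [-1.890e-02 -1.000e-04 -9.998e-01] gap 0.0854
shift tool [-0.0008  0.0026  0.0107]
```

```bash
python3 -m jog '[[[-0.0008,0.0025,0.006],0,-1],[[0,0,0.004],0,-1],[[0,0,0],0,-1],[[0,0,0],0,-0.5],[[0,0,0],0,-0.2],[[0,0,0],0,0.2],[[0,0,0],0,0.6],[[0,0,0],0,1],[[0,0,0],0,1]]' 50
python3 - <<'E'
from h import *
K,im=look('w4d',['module'],.03)
to(.4556,-.1349,.012)
E
```

```text
time: 14.95
tool_pos: [0.4561, -0.1352, 0.0132]
ee_rot: [-2.383, -2.032, 0.021]
ft_force: [-0.6, -0.5, -0.7]
finger_gap: 0.0532
module 0.81 px 186.2 64.0 281.8 127.9 world [ 0.4368 -0.0365  0.03  ]
module 0.5 px 552.3 335.7 14.1 37.4 world [ 0.5748 -0.1751  0.03  ]
t 15.05 pos [ 0.4561 -0.1352  0.0131] xyaw 80.89 tilt z [-0.0168 -0.0014 -0.9999] gap 0.053
shift tool [ 0.0002 -0.0005  0.0012]
```

View pics/w4d.png

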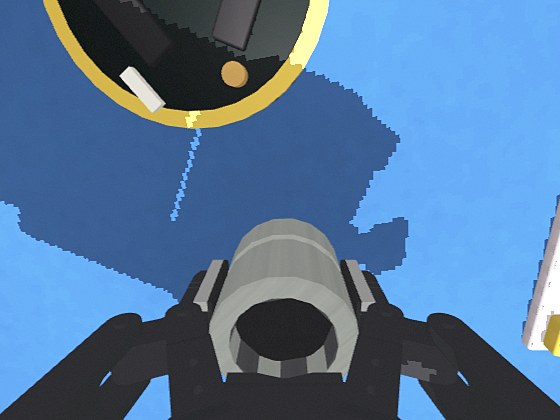

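```bash
python3 - <<'E'
from h import *
K=cam("wrist")
for dy in(-.004,-.002,0,.002,.004): print(dy,cylbox(K,.4556+dy*.16,-.1349+dy,.027,.062,0).round(1))
E
python3 -m jog '[[[0,0,-0.008],0,1],[[0,0,-0.016],0,1],[[0,0,-0.025],0,1],[[0,0,-0.025],0,1],[[0,0,-0.015],0,1],[[0,0,0],0,1],[[0,0,0],0,1]]'
python3 - <<'E'
from h import *
K,im=look('w4e',[],.03)
to(.6672,.083,.12)
E
```

```text
-0.004 [205.  222.3 357.2 411.8]
-0.002 [204.5 218.6 357.6 407.7]
0 [204.1 214.8 358.  403.6]
0.002 [203.6 211.  358.4 399.5]
0.004 [203.2 207.2 358.8 395.4]
time: 15.75
tool_pos: [0.456, -0.134, 0.1057]
ee_rot: [-2.379, -2.028, 0.024]
ft_force: [-1.0, 0.0, -3.4]
finger_gap: 0.053
t 15.8 pos [ 0.456  -0.134   0.1055] xyaw 80.89 tilt z [-0.0218  0.0017 -0.9998] gap 0.0532
shift tool [ 0.2477  0.1738 -0.0187]
```

View pics/w4e.png

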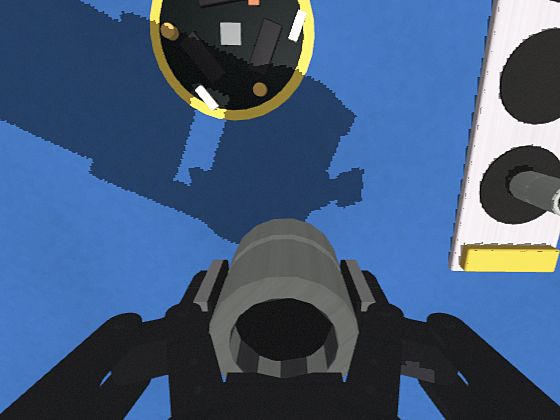

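```bash
python3 -m jog '[[[0.012,0.0084,-0.001],0,1],[[0.021,0.0147,-0.001],0,1],[[0.03,0.021,-0.001],0,1],[[0.03,0.021,-0.001],0,1],[[0.03,0.021,-0.001],0,1],[[0.03,0.021,-0.001],0,1],[[0.028,0.02,0],0,1],[[0.02,0.0145,0],0,1],[[0.015,0.0084,0],0,1],[[0.005,0.003,0],0,1]]'
python3 - <<'E'
from h import *
bot.camera("wrist");bot.camera("wrist")
K,im=look('w4f',['pad_1'],.01)
to(.6672,.083,.03);pads(im,K)
E
```

```text
time: 16.8
tool_pos: [0.6438, 0.0682, 0.0923]
ee_rot: [-2.367, -2.011, 0.047]
ft_force: [-0.1, -0.4, -4.1]
finger_gap: 0.0532
pad_1 0.68 px 318.6 192.9 85.6 82.5 world [0.6671 0.0839 0.01  ]
t 17.0 pos [0.643  0.066  0.0936] xyaw 80.58 tilt z [-0.0448  0.0066 -0.999 ] gap 0.053
shift tool [0.0208 0.0239 0.0626]
pad px 278 153 83 80 4636 fit [0.6661 0.0829] free r [0.6663 0.0839 0.0282]
```

View pics/w4f.png

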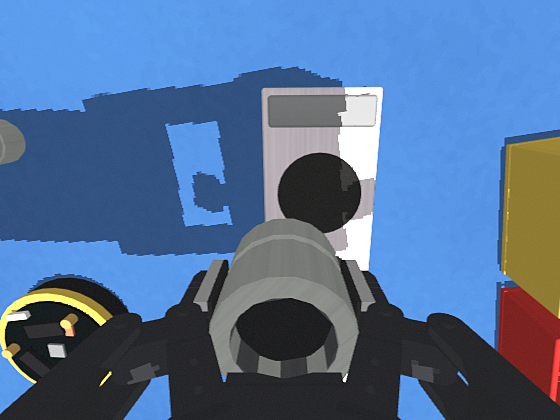

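```bash
python3 -m jog '[[[0.002,0.002,-0.01],0,1],[[0.002,0.002,-0.012],0,1],[[0.003,0.003,-0.012],0,1],[[0.003,0.003,-0.012],0,1],[[0.003,0.003,-0.012],0,1],[[0.002,0.003,-0.012],0,1],[[0.002,0.003,-0.012],0,1],[[0.002,0.002,-0.012],0,1],[[0.001,0.001,-0.01],0,1],[[0,0,0],0,1]]';python3 -m jog '[[[0,0,0],0,1]]'; python3 -c "
from h import *
to(.6668,.083,.09)"
python3 -m jog '[[[0,0,0.035],0,1],[[0,0,0.04],0,1],[[0,0,0],0,1],[[0,0,0],0,1]]'
python3 - <<'E'
from h import *
to(.6668,.083,.03)
bot.camera("wrist");bot.camera("wrist")
K,im=look('w4g',['pad_1'],.01)
to(.6668,.083,.03);pads(im,K)
E
```

```text
time: 18.0
tool_pos: [0.6718, 0.0742, 0.2098]
ee_rot: [-2.384, -2.0, 0.042]
ft_force: [0.2, -0.5, -3.4]
finger_gap: 0.0531
time: 18.1
tool_pos: [0.6716, 0.0738, 0.2098]
ee_rot: [-2.384, -1.999, 0.042]
ft_force: [-0.3, 0.4, -3.8]
finger_gap: 0.0528
t 18.1 pos [0.6716 0.0738 0.2098] xyaw 79.97 tilt z [-0.0401  0.0056 -0.9992] gap 0.0528
shift tool [ 0.0084 -0.0015  0.12  ]
time: 18.5
tool_pos: [0.6682, 0.0734, 0.1341]
ee_rot: [-2.386, -1.999, 0.041]
ft_force: [1.0, -0.1, -3.0]
finger_gap: 0.0529
t 18.5 pos [0.6682 0.0734 0.1341] xyaw 79.92 tilt z [-0.0389  0.0054 -0.9992] gap 0.0529
shift tool [0.0094 0.001  0.1041]
pad_1 0.92 px 286.8 189.8 71.5 63.8 world [0.6678 0.0852 0.01  ]
t 18.7 pos [0.6686 0.0734 0.1348] xyaw 79.92 tilt z [-0.0368  0.0052 -0.9993] gap 0.0532
shift tool [0.0092 0.0004 0.1048]
pad px 253 158 69 63 3485 fit [0.6672 0.0833] free r [0.6673 0.0837 0.0288]
```

```bash
python3 -m jog '[[[0.004,0,0.005],-0.5,1],[[0.005,0.0005,0.012],-0.5,1],[[0,0,0.015],0,1],[[0,0,0.015],0,1],[[0,0,0.015],0,1],[[0,0,0.012],0,1],[[0,0,0.006],0,1],[[0,0,0],0,1],[[0,0,0],0,1]]'
python3 - <<'E'
from h import *
to(.667,.083,.025)
K,im=look('w4h',['pad_1'],.01)
pads(im,K)
E
```

```text
time: 19.6
tool_pos: [0.6695, 0.0859, 0.0519]
ee_rot: [-2.366, -2.029, 0.031]
ft_force: [-0.2, -0.6, -4.1]
finger_gap: 0.0529
t 19.6 pos [0.6695 0.0859 0.0519] xyaw 81.23 tilt z [-0.0309  0.0055 -0.9995] gap 0.0529
shift tool [-0.0033 -0.0012  0.027 ]
pad_1 0.73 px 281.9 220.6 91.8 45.2 world [0.6689 0.0999 0.01  ]
pad px 237 200 94 43 1512 fit [0.6669 0.0812] free r [0.6673 0.0841 0.0281]
```

View pics/w4h.png

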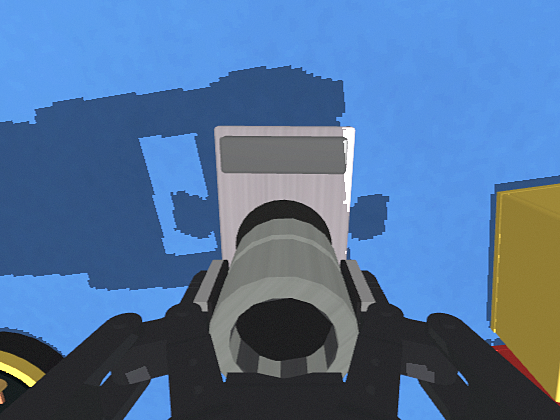

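```bash
python3 -m jog '[[[-0.002,-0.001,0.005],0,1],[[0,0,0.008],0,1],[[0,0,0.005],0,1],[[0,0,0.003],0,1],[[0,0,0.001],0,1],[[0,0,0],0,1]]'
python3 - <<'E'
from h import *
to(.6672,.0842,.023)
print(bot.get_state()["ft_force"])
E
```

```text
time: 20.3
tool_pos: [0.6679, 0.0838, 0.0294]
ee_rot: [-2.368, -2.03, 0.028]
ft_force: [0.4, -0.6, -3.2]
finger_gap: 0.0527
t 20.3 pos [0.6679 0.0838 0.0294] xyaw 81.21 tilt z [-0.0286  0.0053 -0.9996] gap 0.0527
shift tool [ 0.0003 -0.0006  0.0064]
[ 0.35157294 -0.64638734 -3.15631399]
```

```bash
python3 -m jog '[[[0,-0.0005,0.003],0,1],[[0,0,0.003],0,1],[[0,0,0.001],0,1],[[0,0,0.001],0,1],[[0,0,0],0,1]]'
python3 - <<'E'
from h import *
to(.6672,.0842,.023)
print(bot.get_state()["ft_force"])
E
```

```text
time: 20.8
tool_pos: [0.6677, 0.084, 0.0236]
ee_rot: [-2.369, -2.032, 0.026]
ft_force: [-0.6, 0.6, -3.6]
finger_gap: 0.0533
t 20.8 pos [0.6677 0.084  0.0236] xyaw 81.22 tilt z [-0.0258  0.0048 -0.9997] gap 0.0533
shift tool [ 0.0001 -0.0005  0.0006]
[-0.58096179  0.64124825 -3.57283783]
```

```bash
python3 -m jog '[[[0,-0.0005,0.001],0,1],[[0,0,0.001],0,1],[[0,0,0.001],0,1],[[0,0,0],0,1]]'
python3 - <<'E'
from h import *
to(.6672,.0842,.023)
print(bot.get_state()["ft_force"])
E
```

```text
time: 21.2
tool_pos: [0.6677, 0.084, 0.0235]
ee_rot: [-2.371, -2.033, 0.022]
ft_force: [0.4, 0.6, -3.8]
finger_gap: 0.0532
t 21.2 pos [0.6677 0.084  0.0235] xyaw 81.23 tilt z [-0.0226  0.0043 -0.9997] gap 0.0532
shift tool [ 0.0001 -0.0005  0.0005]
[ 0.40453621  0.64702583 -3.82446844]
```

```bash
python3 -m jog '[[[0,0,0.002],0,1],[[0,0,0.002],0,1],[[0,0,0],0,1]]'
python3 - <<'E'
from h import *
to(.6672,.0842,.023)
print(bot.get_state()["ft_force"])
E
```

```text
time: 21.5
tool_pos: [0.6678, 0.0841, 0.0235]
ee_rot: [-2.372, -2.035, 0.02]
ft_force: [0.5, -0.1, -4.7]
finger_gap: 0.0535
t 21.5 pos [0.6678 0.0841 0.0235] xyaw 81.25 tilt z [-0.0201  0.0037 -0.9998] gap 0.0535
shift tool [ 0.     -0.0006  0.0005]
[ 0.52020619 -0.0508012  -4.74763648]
```

```bash
python3 -m jog '[[[0,0,0.004],0,1],[[0,0,0],0,1]]'
python3 - <<'E'
from h import *
to(.6672,.0842,.023)
print(bot.get_state()["ft_force"])
look('w4i',[],.01)
print(bot.get_state()["ft_force"])
E
```

```text
time: 21.7
tool_pos: [0.6683, 0.0843, 0.0238]
ee_rot: [-2.374, -2.037, 0.016]
ft_force: [-0.8, 0.2, -4.2]
finger_gap: 0.0532
t 21.7 pos [0.6683 0.0843 0.0238] xyaw 81.27 tilt z [-0.0168  0.0034 -0.9999] gap 0.0532
shift tool [-0.0003 -0.001   0.0008]
[-0.77897791  0.22063869 -4.18193416]
[ 0.59148558  0.63294528 -3.38724007]
```

View pics/w4i.png

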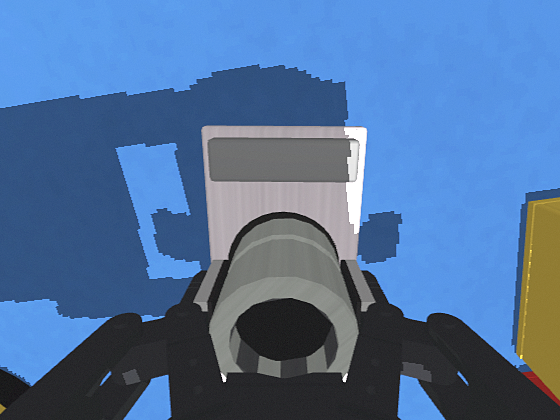

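```bash
python3 -m jog '[[[0,0,0.001],0,0.0],[[0,0,0],0,-0.25],[[0,0,0],0,-0.35],[[0,0,0],0,-0.6],[[0,0,0],0,-1],[[0,0,0],0,-1],[[0,0,0],0,-1]]'
python3 - <<'E'
from h import *
to(.6672,.0842,.023)
E
python3 -m jog '[[[0,0,-0.006],0,-1],[[0,0,-0.012],0,-1],[[0,0,-0.015],0,-1],[[0,0,-0.015],0,-1],[[0,0,-0.015],0,-1],[[0,0,-0.015],0,-1],[[0,0,-0.015],0,-1],[[0,0,-0.01],0,-1],[[0,0,0],0,-1]]'
python3 - <<'E'
from h import *
K,im=look('w4j',['socket_4_mid','pad_1'],.01)
to(.43,.305,.15)
E
```

```text
time: 22.45
tool_pos: [0.669, 0.0843, 0.0215]
ee_rot: [-2.374, -2.037, 0.016]
ft_force: [0.2, 0.3, -0.1]
finger_gap: 0.0852
t 22.45 pos [0.669  0.0843 0.0215] xyaw 81.26 tilt z [-0.0164  0.0038 -0.9999] gap 0.0852
shift tool [-0.0004 -0.0017 -0.0015]
time: 23.35
tool_pos: [0.6716, 0.0839, 0.1364]
ee_rot: [-2.377, -2.04, 0.008]
ft_force: [1.2, 0.4, 0.2]
finger_gap: 0.0853
socket_4_mid 0.61 px 281.3 219.4 73.8 93.6 world [0.6655 0.0692 0.01  ]
pad_1 0.84 px 281.8 183.7 65.3 34.1 world [0.671 0.101 0.01 ]
pad_1 0.7 px 279.8 282.5 62.7 50.1 world [0.6544 0.0071 0.01  ]
pad_1 0.59 px 282.1 347.6 56.9 49.8 world [ 0.645  -0.0668  0.01  ]
t 23.5 pos [0.6707 0.0839 0.1336] xyaw 81.26 tilt z [-0.0144  0.0038 -0.9999] gap 0.0856
shift tool [ 0.1819 -0.2717 -0.0121]
```

View pics/w4j.png

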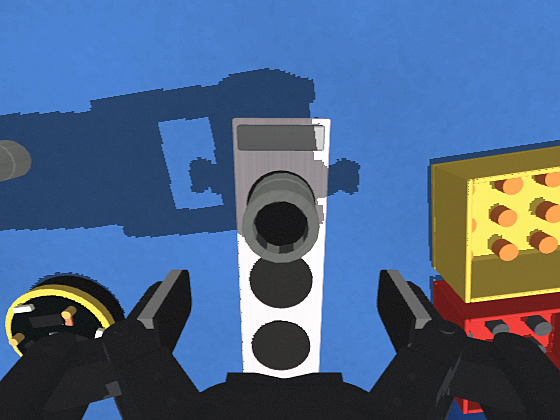

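```bash
python3 -m jog '[[[0.005,-0.007,0],0,-1],[[0.01,-0.014,0],0,-1],[[0.012,-0.018,0],0,-1],[[0.012,-0.018,0],0,-1],[[0.012,-0.018,0],0,-1],[[0.012,-0.018,0],0,-1],[[0.012,-0.018,0],0,-1],[[0.012,-0.018,0],0,-1],[[0.012,-0.018,0],0,-1],[[0.012,-0.018,0],0,-1]]';python3 -m jog '[[[0.012,-0.018,0],0,-1],[[0.012,-0.018,0],0,-1],[[0.012,-0.018,0],0,-1],[[0.012,-0.018,0],0,-1],[[0.009,-0.015,0],0,-1],[[0.006,-0.01,0],0,-1],[[0.003,-0.005,0],0,-1],[[0,0,0],0,-1]]'
python3 - <<'E'
from h import *
bot.camera("wrist")
K,im=sock('w3a',3)
to(.43,.305,.09)
E
```

```text
time: 24.5
tool_pos: [0.5126, 0.2246, 0.1289]
ee_rot: [-2.37, -2.028, 0.033]
ft_force: [0.0, -0.4, -0.2]
finger_gap: 0.0854
time: 25.3
tool_pos: [0.41, 0.3105, 0.1284]
ee_rot: [-2.362, -2.03, 0.047]
ft_force: [0.3, -0.4, 0.3]
finger_gap: 0.0853
t 25.45 pos [0.411  0.31   0.1284] xyaw 81.3 tilt z [-3.970e-02  6.000e-04 -9.992e-01] gap 0.0856
shift tool [-0.0018  0.021   0.0376]
```

View pics/w3a.png

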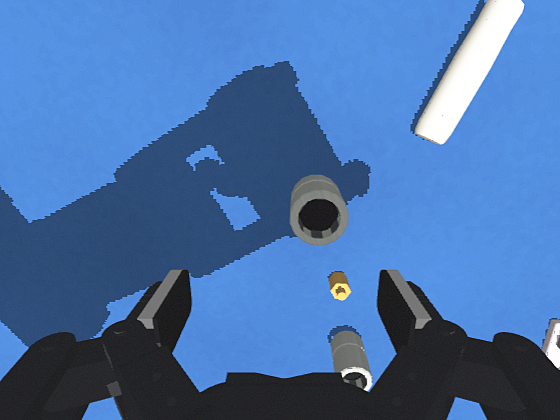

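```bash
python3 - <<'E'
from h import *
K=cam("wrist"); print(fitcyl(K,[319.5/560,210/420,59/560,70/420],*DIM[3]))
E
python3 -m jog '[[[0,0.02,0],0,-1],[[0,0,0],0,-1]]'
python3 - <<'E'
from h import *
to(.4305,.305,.08)
bot.camera("wrist");bot.camera("wrist")
to(.4305,.305,.08)
E
```

```text
(array([0.4332, 0.3102]), array([-0.6, -1.7,  0.5,  1.6]))
time: 25.65
tool_pos: [0.4322, 0.3061, 0.1276]
ee_rot: [-2.365, -2.028, 0.046]
ft_force: [0.3, 0.3, -0.6]
finger_gap: 0.0854
t 25.65 pos [0.4322 0.3061 0.1276] xyaw 81.23 tilt z [-3.920e-02  7.000e-04 -9.992e-01] gap 0.0854
shift tool [-0.0011  0.0003  0.0476]
t 25.75 pos [0.4301 0.3064 0.1275] xyaw 81.28 tilt z [-4.110e-02  3.000e-04 -9.992e-01] gap 0.085
shift tool [-0.001   0.0025  0.0475]
```

```bash
python3 -m jog '[[[0.0015,0.0015,0.02],0,-1],[[0.0015,0.0015,0.02],0,-1],[[0,0,0],0,-1]]'
python3 - <<'E'
from h import *
to(.4305,.305,.08)
bot.camera("wrist")
sock('w3b',3)
to(.4305,.305,.08)
E
```

```text
time: 26.05
tool_pos: [0.4309, 0.3087, 0.087]
ee_rot: [-2.364, -2.027, 0.047]
ft_force: [-0.0, 0.4, 0.3]
finger_gap: 0.0852
t 26.05 pos [0.4309 0.3087 0.087 ] xyaw 81.24 tilt z [-4.070e-02  8.000e-04 -9.992e-01] gap 0.0852
shift tool [-0.0037  0.0004  0.007 ]
t 26.2 pos [0.4324 0.3093 0.0895] xyaw 81.25 tilt z [-0.036   0.0026 -0.9993] gap 0.0858
shift tool [-0.0045 -0.0009  0.0096]
```

View pics/w3b.png

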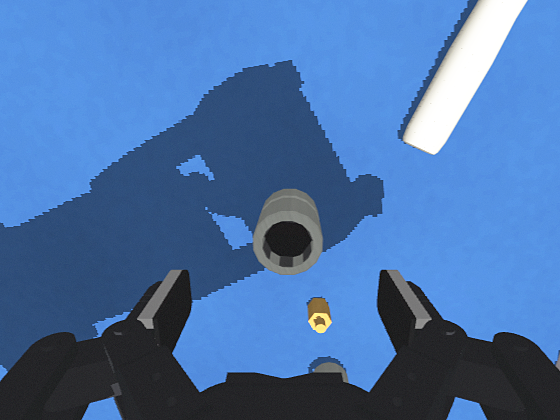

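Run:
```python
from h import *
K=cam("wrist"); q,r=fitcyl(K,[288/560,231.5/420,70/560,87/420],*DIM[3]); print(q,r); to(*q,.012)
```

```text
[0.4335 0.3107] [-0.5 -1.   0.5  1. ]
t 26.2 pos [0.4324 0.3093 0.0895] xyaw 81.25 tilt z [-0.036   0.0026 -0.9993] gap 0.0858
shift tool [0.0018 0.0037 0.0774]
```

```bash
python3 -m jog '[[[0.0018,0.003,0.012],0,-1],[[0,0,0.02],0,-1],[[0,0,0],0,-1],[[0,0,0],0,-1]]'
python3 - <<'E'
from h import *
bot.camera("wrist")
to(.4335,.3107,.012)
E
```

```text
time: 26.6
tool_pos: [0.4361, 0.3115, 0.0584]
ee_rot: [-2.366, -2.03, 0.032]
ft_force: [0.0, 0.0, 0.5]
finger_gap: 0.0852
t 26.65 pos [0.4359 0.3114 0.0584] xyaw 81.25 tilt z [-0.0312  0.0047 -0.9995] gap 0.0852
shift tool [-0.0011 -0.0008  0.0464]
```

```bash
python3 -m jog '[[[-0.0011,-0.0008,0.01],0,-1],[[0,0,0.018],0,-1],[[0,0,0],0,-1],[[0,0,0],0,-1]]'
python3 - <<'E'
from h import *
bot.camera("wrist")
to(.4335,.3107,.012)
E
```

```text
time: 27.05
tool_pos: [0.4349, 0.3109, 0.0309]
ee_rot: [-2.367, -2.031, 0.027]
ft_force: [0.2, 0.8, 0.7]
finger_gap: 0.0855
t 27.1 pos [0.4349 0.3108 0.0308] xyaw 81.25 tilt z [-0.0278  0.006  -0.9996] gap 0.0851
shift tool [-0.0004 -0.0008  0.0189]
```

```bash
python3 -m jog '[[[-0.0004,-0.0008,0.008],0,-1],[[0,0,0.008],0,-1],[[0,0,0.001],0,-1],[[0,0,0],0,-1]]'
python3 - <<'E'
from h import *
bot.camera("wrist")
K,im=look('w3c',[],.03)
to(.4335,.3107,.012)
for dy in(-.004,-.002,0,.002,.004): print(dy,cylbox(K,.4335+dy*.16,.3107+dy,.021,.056,0).round(1))
E
```

```text
time: 27.5
tool_pos: [0.4339, 0.3108, 0.0136]
ee_rot: [-2.368, -2.031, 0.024]
ft_force: [-0.2, -0.1, 0.3]
finger_gap: 0.0853
t 27.6 pos [0.434  0.3109 0.0138] xyaw 81.25 tilt z [-0.0256  0.007  -0.9996] gap 0.0855
shift tool [-0.0003 -0.0004  0.0019]
-0.004 [224.7 233.7 336.9 386. ]
-0.002 [224.5 230.  337.2 381.9]
0 [224.2 226.3 337.5 377.8]
0.002 [223.9 222.7 337.8 373.7]
0.004 [223.6 218.9 338.1 369.5]
```

View pics/w3c.png

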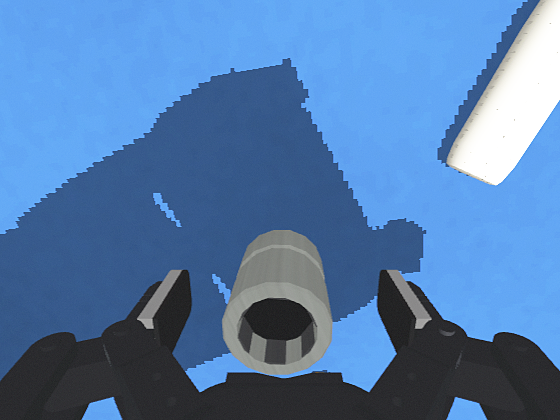

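```bash
python3 -m jog '[[[0,-0.0015,0.001],0,-0.4],[[0,0,0],0,-0.2],[[0,0,0],0,-0.1],[[0,0,0],0,0],[[0,0,0],0,0.1],[[0,0,0],0,0.5],[[0,0,0],0,1],[[0,0,0],0,1],[[0,0,0],0,1]]' 50
python3 - <<'E'
from h import *
K,im=look('w3d',[],.03)
to(.4335,.3107,.012)
E
python3 -m jog '[[[0,0,-0.008],0,1],[[0,0,-0.012],0,1],[[0,0,-0.015],0,1],[[0,0,-0.015],0,1],[[0,0,-0.015],0,1],[[0,0,-0.015],0,1],[[0,0,-0.01],0,1],[[0,0,-0.005],0,1],[[0,0,0],0,1]]'
python3 - <<'E'
from h import *
K,im=look('w3e',[],.03)
to(.6555,.009,.12)
E
```

```text
time: 28.5
tool_pos: [0.4323, 0.3113, 0.0136]
ee_rot: [-2.368, -2.031, 0.022]
ft_force: [-0.6, -0.3, 1.8]
finger_gap: 0.0408
t 28.55 pos [0.4323 0.3113 0.0137] xyaw 81.26 tilt z [-0.025   0.0073 -0.9997] gap 0.0412
shift tool [-0.0004  0.0013  0.0016]
time: 29.45
tool_pos: [0.4343, 0.3101, 0.1163]
ee_rot: [-2.368, -2.031, 0.023]
ft_force: [0.2, 0.1, -3.3]
finger_gap: 0.0413
t 29.5 pos [0.4341 0.31   0.1158] xyaw 81.25 tilt z [-0.0263  0.0066 -0.9996] gap 0.0412
shift tool [-0.2638  0.2644 -0.012 ]
```

View pics/w3e.png

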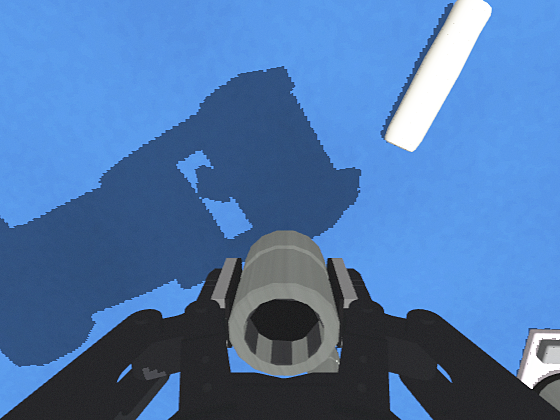

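```bash
python3 -m jog '[[[-0.005,0.005,-0.003],0,1],[[-0.01,0.01,-0.002],0,1],[[-0.012,0.012,-0.002],0,1],[[-0.012,0.012,-0.002],0,1],[[-0.012,0.012,-0.002],0,1],[[-0.012,0.012,-0.002],0,1],[[-0.012,0.012,-0.002],0,1],[[-0.012,0.012,-0.002],0,1],[[-0.012,0.012,-0.002],0,1],[[-0.012,0.012,-0.002],0,1]]';python3 -c "
from h import *
to(.6555,.009,.12)"
python3 -m jog '[[[-0.012,0.012,-0.001],0,1],[[-0.012,0.012,-0.001],0,1],[[-0.012,0.012,-0.001],0,1],[[-0.012,0.012,-0.001],0,1],[[-0.012,0.012,-0.001],0,1],[[-0.012,0.012,-0.001],0,1],[[-0.012,0.012,-0.001],0,1],[[-0.01,0.01,-0.001],0,1],[[-0.006,0.006,0],0,1],[[-0.003,0.003,0],0,1]]';python3 -c "
from h import *
to(.6555,.009,.12)"
```

```text
time: 30.5
tool_pos: [0.5327, 0.1706, 0.1297]
ee_rot: [-2.366, -2.028, 0.039]
ft_force: [-0.7, 0.2, -2.4]
finger_gap: 0.0411
t 30.5 pos [0.5327 0.1706 0.1297] xyaw 81.2 tilt z [-0.0356  0.0028 -0.9994] gap 0.0411
shift tool [-0.1409  0.1463  0.0049]
time: 31.5
tool_pos: [0.6269, 0.0391, 0.133]
ee_rot: [-2.369, -2.023, 0.042]
ft_force: [0.1, 0.2, -3.3]
finger_gap: 0.0409
t 31.5 pos [0.6269 0.0391 0.133 ] xyaw 81.01 tilt z [-0.0377  0.0025 -0.9993] gap 0.0409
shift tool [-0.0253  0.0335  0.0119]
```

```bash
python3 -m jog '[[[-0.007,0.009,0],0,1],[[-0.008,0.011,0],0,1],[[-0.006,0.008,0],0,1],[[-0.003,0.004,0],0,1],[[0,0,0],0,1]]';python3 - <<'E'
from h import *
bot.camera("wrist");bot.camera("wrist")
K,im=look('w3f',['pad_1'],.01); pads(im,K)
to(.6555,.0087,.06)
E
```

```text
time: 32.0
tool_pos: [0.6564, 0.0092, 0.1315]
ee_rot: [-2.366, -2.024, 0.043]
ft_force: [-0.6, -0.2, -3.0]
finger_gap: 0.0409
pad_1 0.75 px 289.2 201.6 67.9 57.7 world [0.6559 0.0115 0.01  ]
pad_1 0.72 px 10.5 65.0 15.9 38.4 world [0.4594 0.1512 0.01  ]
pad px 259 79 62 66 3088 fit [0.6606 0.0833] free r [0.667  0.0838 0.0236]
pad px 255 170 69 64 3470 fit [0.6555 0.0093] free r [0.6555 0.0096 0.029 ]
t 32.2 pos [0.6559 0.01   0.1318] xyaw 81.14 tilt z [-0.0388  0.0029 -0.9992] gap 0.041
shift tool [-0.0011  0.0026  0.0717]
```

View pics/w3f.png

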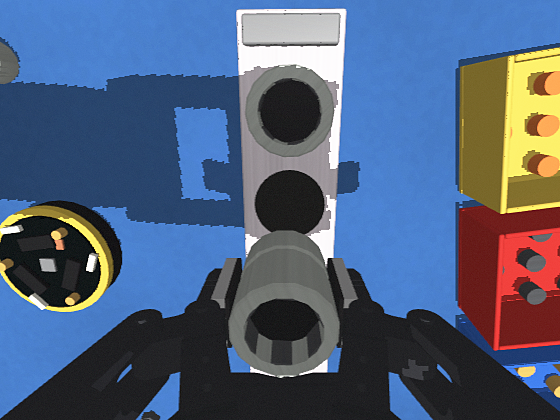

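```bash
python3 -m jog '[[[-0.001,0.001,0.012],0,1],[[0,0.001,0.02],0,1],[[0,0,0],0,1],[[0,0,0],0,1],[[0,0,0.012],0,1],[[0,0,0.02],0,1],[[0,0,0],0,1],[[0,0,0],0,1]]';python3 - <<'E'
from h import *
bot.camera("wrist")
to(.6555,.009,.03)
E
```

```text
time: 33.0
tool_pos: [0.6552, 0.0099, 0.066]
ee_rot: [-2.365, -2.028, 0.04]
ft_force: [0.4, -1.0, -1.6]
finger_gap: 0.041
t 33.05 pos [0.655  0.0099 0.0658] xyaw 81.23 tilt z [-0.0365  0.0026 -0.9993] gap 0.0409
shift tool [-0.0007  0.0019  0.0357]
```

```bash
python3 -m jog '[[[-0.0007,0.002,0.01],0,1],[[0,0,0.015],0,1],[[0,0,0.008],0,1],[[0,0,0.003],0,1],[[0,0,0],0,1],[[0,0,0],0,1]]';python3 - <<'E'
from h import *
K,im=look('w3g',[],.01); pads(im,K)
to(.6555,.009,.024)
E
```

```text
time: 33.65
tool_pos: [0.6575, 0.0085, 0.0302]
ee_rot: [-2.368, -2.031, 0.035]
ft_force: [0.5, 0.5, -2.2]
finger_gap: 0.041
pad px 215 48 126 131 11367 fit [0.6649 0.0823] free r [0.6652 0.0821 0.0284]
t 33.7 pos [0.6575 0.0085 0.0303] xyaw 81.23 tilt z [-0.0312  0.0017 -0.9995] gap 0.0411
shift tool [ 0.0002 -0.0018  0.0063]
```

View pics/w3g.png

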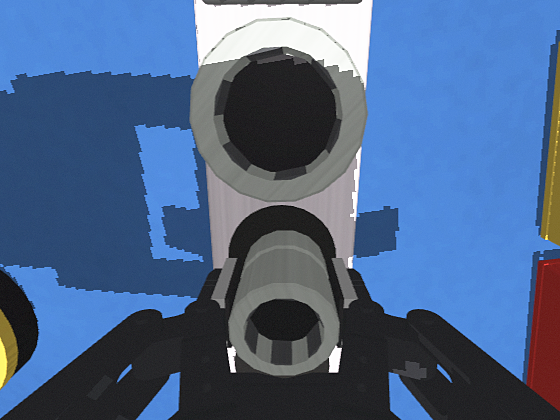

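```bash
python3 -m jog '[[[0,-0.0018,0.004],0,1],[[0,0,0.003],0,1],[[0,0,0.002],0,1],[[0,0,0.002],0,1],[[0,0,0.002],0,1],[[0,0,0.002],0,1],[[0,0,0],0,1]]';python3 - <<'E'
from h import *
to(.6555,.009,.024)
print(bot.get_state()["ft_force"])
E
```

```text
time: 34.4
tool_pos: [0.656, 0.0087, 0.0243]
ee_rot: [-2.372, -2.036, 0.029]
ft_force: [-0.4, -0.5, -3.2]
finger_gap: 0.0411
t 34.4 pos [0.656  0.0087 0.0243] xyaw 81.27 tilt z [-2.390e-02 -5.000e-04 -9.997e-01] gap 0.0411
shift tool [ 0.0002 -0.0005  0.0003]
[-0.4328698  -0.54356112 -3.1674457 ]
```

```bash
python3 -m jog '[[[0,0,0.001],0,0.3],[[0,0,0],0,-0.05],[[0,0,0],0,-0.2],[[0,0,0],0,-0.6],[[0,0,0],0,-1],[[0,0,0],0,-1],[[0,0,0],0,-1]]'; python3 -m jog '[[[0,0,-0.006],0,-1],[[0,0,-0.012],0,-1],[[0,0,-0.015],0,-1],[[0,0,-0.015],0,-1],[[0,0,-0.015],0,-1],[[0,0,-0.015],0,-1],[[0,0,-0.015],0,-1],[[0,0,-0.01],0,-1],[[0,0,0],0,-1]]'
python3 - <<'E'
from h import *
bot.camera("wrist")
K,im=look('w3h',['socket_3_mid','pad_1'],.01);pads(im,K)
to(.445,.154,.13)
E
```

```text
time: 35.1
tool_pos: [0.6569, 0.0085, 0.0236]
ee_rot: [-2.374, -2.037, 0.026]
ft_force: [1.1, 0.2, -0.6]
finger_gap: 0.0856
time: 36.0
tool_pos: [0.6599, 0.0086, 0.1384]
ee_rot: [-2.377, -2.04, 0.02]
ft_force: [-0.2, -0.0, -0.7]
finger_gap: 0.0856
socket_3_mid 0.67 px 278.8 216.3 59.8 66.4 world [ 0.6509 -0.004   0.01  ]
pad_1 0.66 px 282.1 278.0 65.1 56.9 world [ 0.6443 -0.0653  0.01  ]
pad_1 0.65 px 280.5 340.0 58.0 45.9 world [ 0.6318 -0.1351  0.01  ]
pad_1 0.63 px 281.3 193.7 63.9 47.1 world [0.6563 0.0161 0.01  ]
pad px 251 78 61 64 2942 fit [0.6707 0.0788] free r [0.6668 0.084  0.0235]
t 36.2 pos [0.659  0.0087 0.1354] xyaw 81.27 tilt z [-0.0206 -0.001  -0.9998] gap 0.0852
shift tool [ 0.1112 -0.2334  0.0096]
```

View pics/w3h.png

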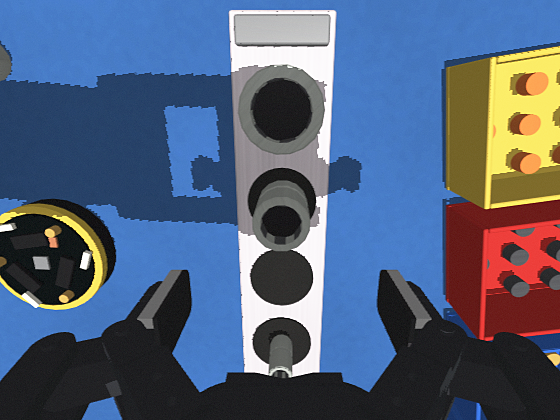

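```bash
python3 - <<'E'
from h import *
K=cam("wrist");print(fitcyl(K,[278.8/560,216.3/420,59.8/560,66.4/420],*DIM[3],.01))
E
python3 -m jog '[[[0.003,-0.006,0],0,-1],[[0.005,-0.011,0],0,-1],[[0.007,-0.015,0],0,-1],[[0.007,-0.015,0],0,-1],[[0.007,-0.015,0],0,-1],[[0.007,-0.015,0],0,-1],[[0.007,-0.015,0],0,-1],[[0.007,-0.015,0],0,-1],[[0.007,-0.015,0],0,-1],[[0.007,-0.015,0],0,-1]]';python3 -m jog '[[[0.007,-0.015,0],0,-1],[[0.007,-0.015,0],0,-1],[[0.007,-0.015,0],0,-1],[[0.007,-0.015,0],0,-1],[[0.007,-0.014,0],0,-1],[[0.006,-0.011,0],0,-1],[[0.003,-0.006,0],0,-1],[[0,0,0],0,-1]]'
python3 - <<'E'
from h import *
bot.camera("wrist")
K,im=sock('w2a',2)
to(.445,.154,.09)
E
```

```text
(array([0.6537, 0.0089]), array([-0.1, -4.2,  0.1,  3.8]))
time: 37.2
tool_pos: [0.5231, 0.0971, 0.1317]
ee_rot: [-2.368, -2.03, 0.039]
ft_force: [0.6, 1.1, 0.3]
finger_gap: 0.0854
time: 38.0
tool_pos: [0.4302, 0.159, 0.1325]
ee_rot: [-2.362, -2.029, 0.048]
ft_force: [-0.0, -0.6, 0.8]
finger_gap: 0.0854
t 38.15 pos [0.4312 0.1583 0.1325] xyaw 81.27 tilt z [-4.040e-02  8.000e-04 -9.992e-01] gap 0.0853
shift tool [-0.002   0.016   0.0419]
```

View pics/w2a.png

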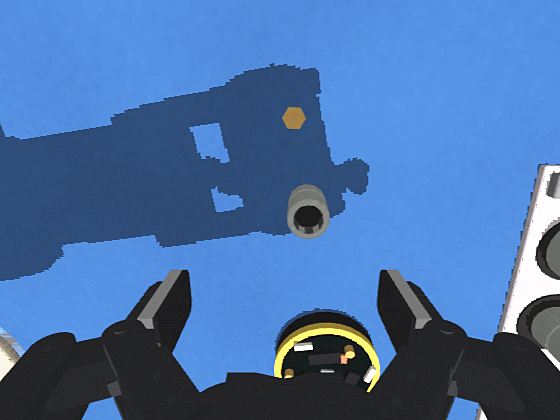

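```bash
python3 - <<'E'
from h import *
K=cam("wrist");q,r=fitcyl(K,[308/560,211.5/420,42/560,53/420],*DIM[2]);print(q,r);to(*q,.09)
E
python3 -m jog '[[[-0.0005,0.01,0.01],0,-1],[[0,0.006,0.02],0,-1],[[0,0,0],0,-1],[[0,0,0],0,-1]]'
python3 - <<'E'
from h import *
bot.camera("wrist")
K,im=sock('w2b',2)
to(.445,.154,.09)
E
```

```text
[0.4451 0.1555] [-0.8 -2.1  0.8  2. ]
t 38.15 pos [0.4312 0.1583 0.1325] xyaw 81.27 tilt z [-4.040e-02  8.000e-04 -9.992e-01] gap 0.0853
shift tool [-0.0005  0.0158  0.0419]
time: 38.55
tool_pos: [0.4494, 0.154, 0.0998]
ee_rot: [-2.366, -2.026, 0.045]
ft_force: [0.6, 0.2, 0.3]
finger_gap: 0.0856
t 38.7 pos [0.449  0.1542 0.1003] xyaw 81.17 tilt z [-3.800e-02  8.000e-04 -9.993e-01] gap 0.0854
shift tool [-0.0008 -0.0036  0.0105]
```

View pics/w2b.png

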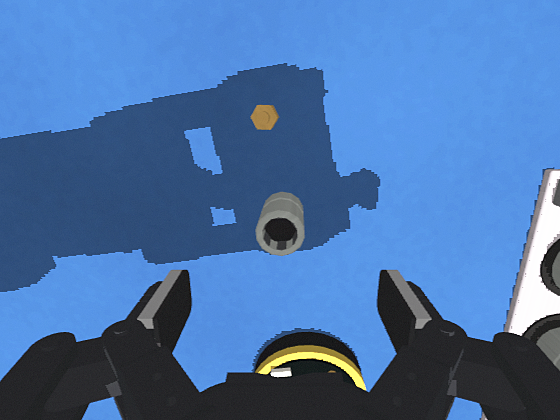

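Socket 2's box is about columns 256-304, rows 192-255, and it stands clear between the jaws.

Run:
```python
from h import *
K=cam("wrist");q,r=fitcyl(K,[280/560,223.5/420,48/560,63/420],*DIM[2]);print(q,r);to(*q,.012)
```

```text
[0.4446 0.156 ] [-0.9 -1.8  0.9  1.7]
t 38.7 pos [0.449  0.1542 0.1003] xyaw 81.17 tilt z [-3.800e-02  8.000e-04 -9.993e-01] gap 0.0854
shift tool [ 0.0015 -0.0013  0.0884]
```

```bash
python3 -m jog '[[[0.0015,-0.001,0.012],0,-1],[[0,0,0.02],0,-1],[[0,0,0],0,-1],[[0,0,0],0,-1],[[0,0,0.012],0,-1],[[0,0,0.016],0,-1],[[0,0,0],0,-1],[[0,0,0],0,-1]]'
python3 - <<'E'
from h import *
bot.camera("wrist")
to(.4446,.156,.012)
E
```

```text
time: 39.5
tool_pos: [0.4497, 0.1565, 0.0462]
ee_rot: [-2.371, -2.033, 0.028]
ft_force: [-0.0, 0.6, 0.2]
finger_gap: 0.0852
t 39.55 pos [0.4497 0.1565 0.0462] xyaw 81.21 tilt z [-0.0254  0.0019 -0.9997] gap 0.0854
shift tool [-0.0012 -0.0041  0.0343]
```

```bash
python3 -m jog '[[[-0.001,-0.004,0.005],0,-1],[[0,0,0.012],0,-1],[[0,0,0.01],0,-1],[[0,0,0.004],0,-1],[[0,0,0],0,-1],[[0,0,0],0,-1]]'
python3 - <<'E'
from h import *
K,im=look('w2c',[],.01)
to(.4446,.156,.012)
for dy in(-.004,-.002,0,.002,.004): print(dy,cylbox(K,.4446+dy*.16,.156+dy,.016,.05,0).round(1))
E
```

```text
time: 40.15
tool_pos: [0.4453, 0.1563, 0.0162]
ee_rot: [-2.373, -2.035, 0.023]
ft_force: [-0.2, 0.6, 0.7]
finger_gap: 0.0855
t 40.2 pos [0.4453 0.1563 0.0162] xyaw 81.22 tilt z [-0.021   0.0022 -0.9998] gap 0.0858
shift tool [-0.0004 -0.0006  0.0043]
-0.004 [241.3 240.9 321.3 360.1]
-0.002 [241.1 237.4 321.5 356.1]
0 [240.9 233.8 321.7 352.1]
0.002 [240.8 230.3 321.9 348.1]
0.004 [240.6 226.7 322.1 344. ]
```

View pics/w2c.png

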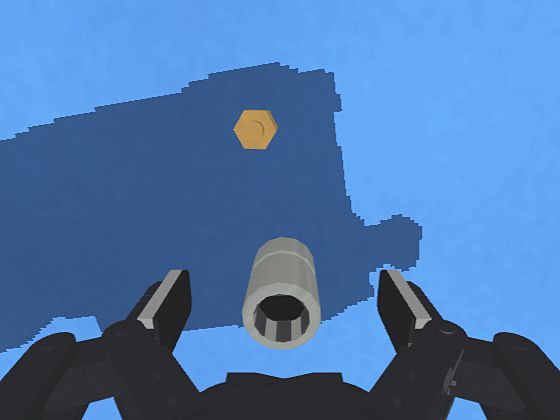

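```bash
python3 -m jog '[[[0,-0.0005,0.004],0,-0.4],[[0,0,0],0,0],[[0,0,0],0,0.1],[[0,0,0],0,0.2],[[0,0,0],0,0.3],[[0,0,0],0,0.6],[[0,0,0],0,1],[[0,0,0],0,1],[[0,0,0],0,1]]' 50; python3 -c "
from h import *
to(.6437,-.0654,.1)"
python3 -m jog '[[[0,0,-0.008],0,1],[[0,0,-0.012],0,1],[[0,0,-0.015],0,1],[[0,0,-0.015],0,1],[[0,0,-0.015],0,1],[[0,0,-0.015],0,1],[[0,0,-0.015],0,1],[[0,0,-0.01],0,1],[[0,0,0],0,1]]'
python3 - <<'E'
from h import *
K,im=look('w2d',[],.03)
to(.6437,-.0654,.12)
E
```

```text
time: 41.1
tool_pos: [0.445, 0.1565, 0.0128]
ee_rot: [-2.374, -2.036, 0.021]
ft_force: [-0.3, 0.1, 0.3]
finger_gap: 0.0311
t 41.1 pos [0.445  0.1565 0.0128] xyaw 81.22 tilt z [-0.0195  0.0023 -0.9998] gap 0.0311
shift tool [-0.189   0.2284 -0.0916]
time: 42.0
tool_pos: [0.4462, 0.1561, 0.1248]
ee_rot: [-2.373, -2.035, 0.022]
ft_force: [-0.2, 0.7, -1.9]
finger_gap: 0.0311
t 42.05 pos [0.4459 0.1561 0.1242] xyaw 81.22 tilt z [-0.0219  0.0022 -0.9998] gap 0.0308
shift tool [-0.1887  0.2293 -0.0006]
```

View pics/w2d.png

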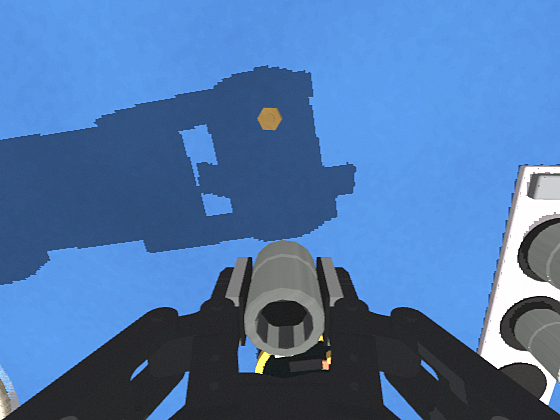

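```bash
python3 -m jog '[[[-0.004,0.005,-0.003],0,1],[[-0.007,0.009,-0.002],0,1],[[-0.0095,0.0115,-0.002],0,1],[[-0.0095,0.0115,-0.002],0,1],[[-0.0095,0.0115,-0.002],0,1],[[-0.0095,0.0115,-0.002],0,1],[[-0.0095,0.0115,-0.002],0,1],[[-0.0095,0.0115,-0.002],0,1],[[-0.0095,0.0115,-0.002],0,1],[[-0.0095,0.0115,-0.002],0,1]]'
python3 -m jog '[[[-0.0095,0.0115,-0.001],0,1],[[-0.0095,0.0115,-0.001],0,1],[[-0.0095,0.0115,-0.001],0,1],[[-0.0095,0.0115,-0.001],0,1],[[-0.0095,0.0115,-0.001],0,1],[[-0.0095,0.0115,-0.001],0,1],[[-0.0095,0.0115,-0.001],0,1],[[-0.007,0.009,-0.001],0,1],[[-0.004,0.005,0],0,1],[[0,0,0],0,1]]';python3 -c "
from h import *
bot.camera('wrist')
to(.6437,-.0654,.1)"
```

```text
time: 43.05
tool_pos: [0.5447, 0.0441, 0.1419]
ee_rot: [-2.371, -2.032, 0.029]
ft_force: [-0.4, 0.2, -1.7]
finger_gap: 0.0306
time: 44.05
tool_pos: [0.6342, -0.0575, 0.1468]
ee_rot: [-2.372, -2.03, 0.03]
ft_force: [-0.2, 1.1, -1.2]
finger_gap: 0.0309
t 44.1 pos [ 0.6339 -0.0571  0.1468] xyaw 81.15 tilt z [-0.0278  0.0022 -0.9996] gap 0.0312
shift tool [-0.0066  0.0123  0.0465]
```

```bash
python3 -m jog '[[[-0.003,0.004,0.003],0,1],[[-0.003,0.005,0.012],0,1],[[0,0.002,0.02],0,1],[[0,0,0],0,1],[[0,0,0],0,1],[[0,0,0.012],0,1],[[0,0,0.016],0,1],[[0,0,0],0,1],[[0,0,0],0,1]]';python3 - <<'E'
from h import *
bot.camera("wrist")
K,im=look('w2e',['pad_1'],.01); pads(im,K)
to(.6437,-.0654,.03)
E
```

```text
time: 45.0
tool_pos: [0.6426, -0.064, 0.0807]
ee_rot: [-2.37, -2.034, 0.029]
ft_force: [0.4, 0.6, -1.2]
finger_gap: 0.031
pad_1 0.82 px 290.8 222.6 83.3 72.3 world [ 0.6454 -0.0626  0.01  ]
pad_1 0.78 px 292.0 19.4 98.3 38.9 world [0.6645 0.0616 0.01  ]
pad_1 0.73 px 289.7 95.5 92.7 53.9 world [0.657  0.0206 0.01  ]
pad px 261 87 60 65 2921 fit [0.6588 0.0192] free r [0.6554 0.0063 0.0187]
pad px 248 185 83 72 4298 fit [ 0.6436 -0.0647] free r [ 0.644  -0.0632  0.0282]
t 45.15 pos [ 0.6427 -0.064   0.081 ] xyaw 81.28 tilt z [-0.0261  0.0019 -0.9997] gap 0.0312
shift tool [-0.0011  0.0026  0.051 ]
```

View pics/w2e.png

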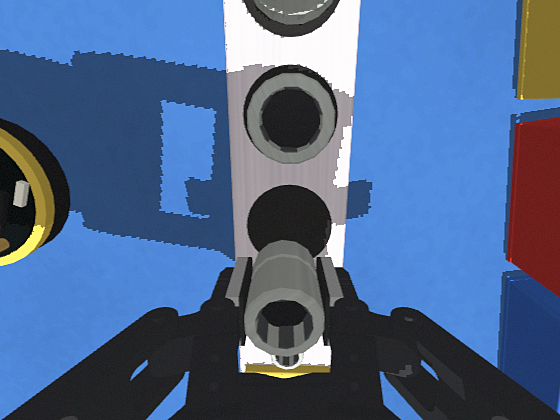

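```bash
python3 -m jog '[[[-0.001,0.001,0.006],0,1],[[0,0.001,0.012],0,1],[[0,0,0.015],0,1],[[0,0,0.01],0,1],[[0,0,0.005],0,1],[[0,0,0],0,1],[[0,0,0],0,1]]';python3 - <<'E'
from h import *
K,im=look('w2f',[],.01)
to(.6437,-.0653,.0228)
E
```

```text
time: 45.85
tool_pos: [0.6439, -0.0656, 0.0299]
ee_rot: [-2.371, -2.035, 0.028]
ft_force: [0.0, -0.0, -2.4]
finger_gap: 0.031
t 45.9 pos [ 0.6439 -0.0656  0.03  ] xyaw 81.27 tilt z [-0.0245  0.0014 -0.9997] gap 0.0309
shift tool [ 0.0003 -0.0001  0.0072]
```

View pics/w2f.png

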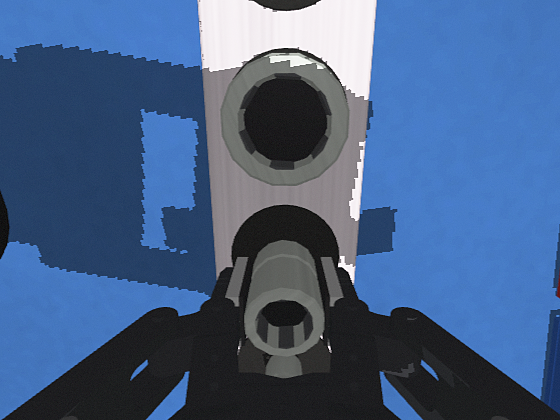

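```bash
python3 -m jog '[[[0,0,0.004],0,1],[[0,0,0.003],0,1],[[0,0,0.002],0,1],[[0,0,0.002],0,1],[[0,0,0.002],0,1],[[0,0,0],0,1]]';python3 - <<'E'
from h import *
to(.6437,-.0653,.0228)
E
```

```text
time: 46.5
tool_pos: [0.6445, -0.0657, 0.0234]
ee_rot: [-2.375, -2.039, 0.023]
ft_force: [-0.9, 0.5, -1.8]
finger_gap: 0.0307
t 46.5 pos [ 0.6445 -0.0657  0.0234] xyaw 81.31 tilt z [-1.880e-02 -9.000e-04 -9.998e-01] gap 0.0307
shift tool [ 0.0003 -0.0009  0.0006]
```

Socket 2 is touching the pad at the expected height, and the tilt matches the grasp. Releasing it.

```bash
python3 -m jog '[[[0,0,0.001],0,0.5],[[0,0,0],0,0.2],[[0,0,0],0,0],[[0,0,0],0,-0.5],[[0,0,0],0,-1],[[0,0,0],0,-1],[[0,0,0],0,-1]]'; python3 -m jog '[[[0,0,-0.006],0,-1],[[0,0,-0.012],0,-1],[[0,0,-0.015],0,-1],[[0,0,-0.02],0,-1],[[0,0,-0.02],0,-1],[[0,0,-0.02],0,-1],[[0,0,-0.02],0,-1],[[0,0,-0.015],0,-1],[[0,0,-0.01],0,-1],[[0,0,0],0,-1]]'; python3 -m jog '[[[0,-0.01,0],0,-1],[[0,-0.02,0],0,-1],[[0,-0.03,0],0,-1],[[0,-0.03,0],0,-1],[[0,-0.03,0],0,-1],[[0,-0.03,0],0,-1],[[0,-0.03,0],0,-1],[[0,-0.02,0],0,-1],[[0,-0.01,0],0,-1],[[0,0,0],0,-1]]'
python3 - <<'E'
from h import *
bot.camera("wrist")
im=bot.camera("top");cv2.imwrite("pics/topE.png",im[:,:,::-1]);cv2.imwrite("pics/topEz.png",cv2.resize(im[140:280,200:400,::-1],(800,560),interpolation=cv2.INTER_CUBIC))
for t in("socket_1_mid","module"): print([(np.round(d["rect"],4),round(d["p"],2)) for d in bot.boxes_of("top",t)])
im=bot.camera("side");cv2.imwrite("pics/sideE.png",cv2.resize(im[170:350,200:440,::-1],(800,600),interpolation=cv2.INTER_CUBIC))
to(0.5,0,.2)
E
```

```text
time: 47.2
tool_pos: [0.645, -0.0659, 0.0221]
ee_rot: [-2.375, -2.039, 0.022]
ft_force: [0.1, -0.1, 0.4]
finger_gap: 0.0859
time: 48.2
tool_pos: [0.6479, -0.0657, 0.1746]
ee_rot: [-2.38, -2.043, 0.016]
ft_force: [-0.2, -0.0, 0.5]
finger_gap: 0.0854
time: 49.2
tool_pos: [0.4292, -0.0317, 0.1721]
ee_rot: [-2.374, -2.038, 0.024]
ft_force: [-0.1, -0.6, 0.0]
finger_gap: 0.0853
[(array([0.6108, 0.4205, 0.0177, 0.0376]), 0.5)]
[(array([0.5049, 0.6395, 0.0284, 0.0295]), 0.59)]
t 49.45 pos [ 0.4308 -0.0321  0.172 ] xyaw 81.3 tilt z [-1.910e-02 -4.000e-04 -9.998e-01] gap 0.0853
shift tool [ 0.0421  0.063  -0.0293]
```

View pics/topEz.png

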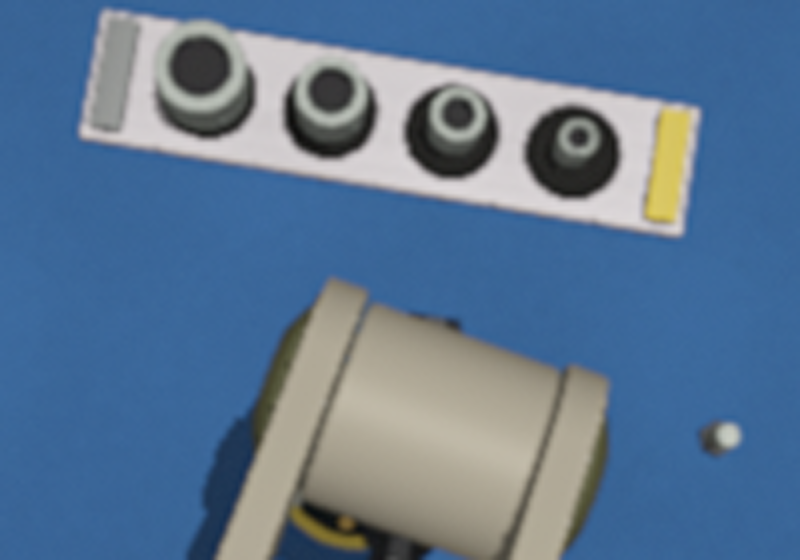

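View pics/sideE.png

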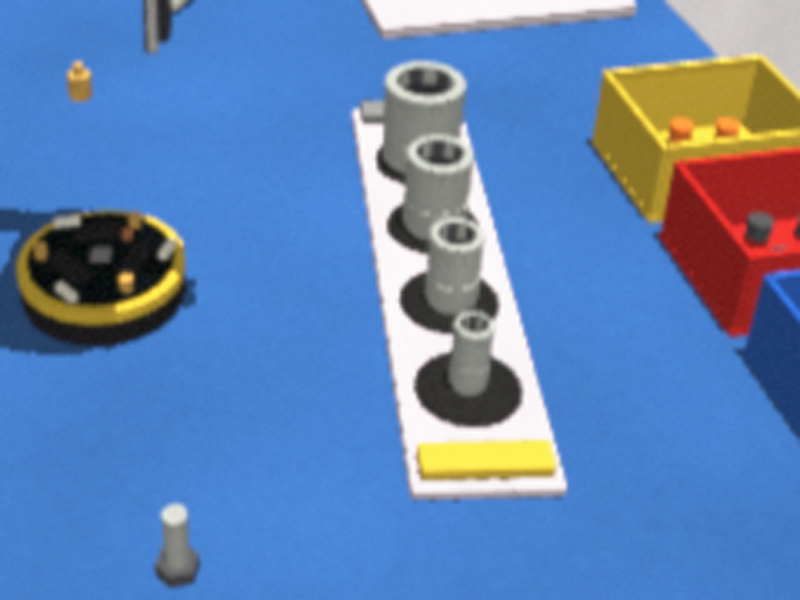

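Run:
```python
from h import *
K=cam("top"); im=cv2.imread("pics/topE.png"); S=8
o=cv2.resize(im[140:200,215:385],None,fx=S*.58,fy=S*.58,interpolation=cv2.INTER_CUBIC); s=S*.58
P=[(.6303,-.1391),(.6419,-.0655),(.6537,.0085),(.6655,.0827)]
for i,p in enumerate(P):
    r,h=DIM[i+1]
    for rr,z in((.03,.01),(r,.01),(r,.01+h)):
        pts=np.array([w2p(K,(p[0]+rr*np.cos(t),p[1]+rr*np.sin(t),z)) for t in np.linspace(0,6.283,40)])
        cv2.polylines(o,[((pts-[215,140]+.5)*s-.5).round().astype(np.int32)],True,(0,0,255) if z>.01 else (0,255,0),1)
cv2.imwrite("pics/ov.png",o)
im0=cv2.imread("pics/side0.png"); hsv=cv2.cvtColor(im0,cv2.COLOR_BGR2HSV); print(o.shape)
```

```text
(278, 789, 3)
```

View pics/ov.png

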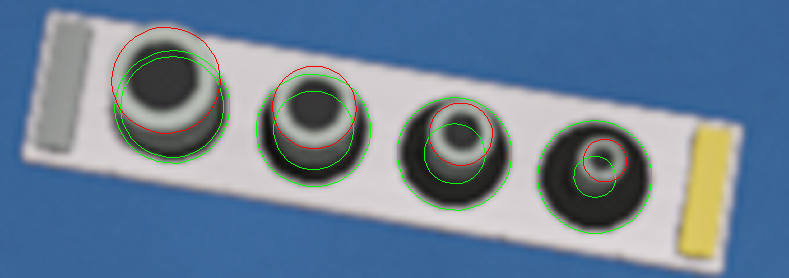

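Run:
```python
from h import *
im=bot.camera("side"); print([(np.round(d["rect"],4),round(d["p"],2)) for d in bot.boxes_of("side","module")])
a=cv2.imread("pics/side0.png")
h=lambda x:cv2.inRange(cv2.cvtColor(x,cv2.COLOR_BGR2HSV),(20,120,80),(35,255,255))[220:275,195:265]
for x in(a,im[:,:,::-1].copy()):
    m=cv2.moments(h(x),True); print(m["m10"]/m["m00"]+195,m["m01"]/m["m00"]+220,m["m00"])
```

```text
[(array([0.4112, 0.6077, 0.0895, 0.1026]), 0.59)]
229.6764705882353 255.47478991596637 476.0
230.29954954954954 256.88963963963965 444.0
```

```bash
python3 -c "
from workcell import bot
print(bot.hand_in(), bot.get_state()['time'])"
```

```text
the job is handed in; nothing more can be done
the job is handed in; nothing more can be done
```

All four sockets are standing upright on their pads in size order, the smallest next to the yellow bar and the largest next to the grey one. I handed the job in at about 50 s of the 96 s allowed, with the gripper open and clear of everything.

**Position:** the final top and side pictures show all four standing. Outlines of centred sockets drawn on the top picture match within about 1 mm for sockets 1 to 3. Socket 4 sits about 1 mm off centre.

**Module:** the gripper never touched it. Its detected box in the side view moved by less than 1 pixel from start to end. A cruder check on its yellow rim shifted about 1.5 pixels, which I put down to the arm's shadow over it. The last top view could not confirm it, because the arm was covering the module.

**Disagreements:** the fixed cameras and the wrist camera placed the pads up to a few millimetres apart (top within about 2 mm, side more), so I used the wrist camera when placing. The detector missed some sockets in close-up; I read those positions from the pictures and checked them against the given sizes. The tool leaned up to about 2.6° during fast moves. I straightened it by pressing lightly on the pad before releasing.

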